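Load two sample carriers and snap their covers on

ROBOT

A 6-joint arm with a two-finger parallel gripper is mounted at the origin on the work surface. World frame = base frame: x ahead of the robot, y to its left, z up, the work surface at z = 0. Lengths are in mm, angles in rad, forces in N, time in s.
With the tool pointing down it reaches from about 400 to 925 mm from the base axis. Payload 12.5 kg.
Tool frame: the origin (TCP) lies midway between the tips of the shut fingers; the grasp point (between the pads) lies 19 mm behind it; z points along the fingers, y is the line along which they close (so a half turn about z gives the same grasp; the last joint's range is limited). The gripper opens to 95 mm and grips with 3 to 60 N. Pads are 20 mm wide; open, the fingers measure 119 mm over their backs; the gripper's body (75 mm by 180 mm) begins 59 mm behind the grasp point.
Start: joints at [1.106, 0.491, 1.559, -0, 1.092, -0.106], TCP at [219.454, 585.224, 214.661] pointing down, gripper open.
Joint ranges: [-3.1, 3.1], [-0.84, 2.19], [0.05, 2.79], [-1.13, 4.28], [0.06, 2.93], [-2.69, 2.69]. Speed limits (rad/s): [2.22, 2.22, 2.79, 3.14, 3.14, 3.14].

INTERFACE

Orientations are given as [roll, pitch, yaw] about the fixed x, y, z axes, in that order (R = Rz(yaw) Ry(pitch) Rx(roll)).
In Python, from cell import env gives the robot as it stands.
- The arm moves only by the tool arm_command, never from a script. Its argument "targets" is a list of rows, each a list of 5 numbers: the shift along the tool's x, y, z in mm, then the turn about the tool's z in degrees, then the opening, from 0 (shut) to 1 (fully open). In form: [[tx, ty, tz, roll, fingers], ...]. A call has 1 to 5 rows; each row is the pose to reach, as a shift and turn from the pose commanded when the call began, along the tool's axes at that moment; what a row does not reach only later rows make up. A row lasts 1/10 s, in which the tool goes at most 50 mm and 8.59 degrees, less where a joint would pass 70% of its speed; a pose out of reach is approached as far as the arm can. A call with a gripper value outside its range is refused whole. The fingers move at their own pace and stop on an object; the grip force is fixed at half the most. Time passes only in rows, so rows that repeat a pose let the fingers close. It gives the time, the measured TCP pose, the force, the opening and the grip force at its end, in the units of the state.
- env.state(): the state, without advancing time (a new reading comes with each control period).
- env.read_camera(name): name is "scene" or "top"; returns a dict with "frame" (384x512x3 uint8, red, green, blue), "vertical_fov" (degrees; the focal length in pixels is half the picture's height over the tangent of half this angle, whatever the lens; pixels are square), "cx", "cy" (the principal point, pixels), "world_from_camera" (4x4, takes a point from camera to world coordinates). Camera axes: x right, y down, z forward; pixel columns grow to the right and rows downward; lengths in mm; the calibration is good to about 2 mm. A picture is of the moment at which its call begins. There is no depth.
- env.job_done(): hands the job in; it is judged then, once.
The state is a dict: "t": time; "joints": joint angles; "qvel": joint speeds; "tau": joint torques, N m; "eef_pos": TCP position; "tcp_rot": TCP orientation; "ft_force": force on the tool from outside, world axes, zero at the start; "moment": the same for the moment, N m; "opening": opening from 0.0 (shut) to 1.0 (fully open); "grip_force": force on a finger pad.
Only numpy, scipy, OpenCV 4.12 (cv2) and the standard library are available. Lean on these libraries where they do the work, as an engineer would, in place of code of your own. Each camera call takes 0.05 s, during which the arm holds its last target. There are 200 camera calls.

TASK

Pack the two sample carriers: first stand every white-capped jar upright in a cell of the blue or green tray, one jar to a cell, any cell. Only then lift each cover by its bail up and off its hook, lay it over the tray of its own colour and press it down corner by corner until all four corners have clicked fully home; both trays get their cover. Leave the black-capped jar, bottle, beaker and timer alone.

Things in the scene. Friction and masses are not known exactly. Their poses are not given: they have to be found in the camera images.
- tray_blue: fixed dark blue carrier tray, long axis = its x, z up; origin: centre of its underside. Flange 124 x 94 x 6 mm; on it a raised block 105 x 69 mm up to z = 24 mm with two square cells 46 mm wide, 18 mm deep, centres at x = -24.5 and +24.5 mm, y = 0, floor at z = 6 mm. Orange spring catches stick out of its long sides
- tray_green: fixed green carrier tray, the same in shape and frame as the blue one
- blue_catch (a point): tip of one of the blue tray's catches (both trays: at x = +-40, y = +-39, z = 16.6 mm, sticking out 4.5 mm). Each cover corner has a nub inside its rim that must snap past a catch: about 6 N pressed at that corner, up to twice that if its neighbour goes with it. Pressing a corner can raise another; a clicked corner stays down
- jar0: white-capped round glass jar, 40 mm diameter all the way up, 56 mm tall, 40 to 85 g; origin: centre of its underside, z up. May be absent
- jar1: white-capped round glass jar, 40 mm diameter all the way up, 56 mm tall, 40 to 85 g; origin: centre of its underside, z up. May be absent
- jar2: white-capped round glass jar, 40 mm diameter all the way up, 56 mm tall, 40 to 85 g; origin: centre of its underside, z up. May be absent
- jar3: white-capped round glass jar, 40 mm diameter all the way up, 56 mm tall, 40 to 85 g; origin: centre of its underside, z up. May be absent
- cover_blue: translucent blue deep cover, open below, with a dark blue bail on top; 100 to 150 g. Origin: centre of its lower rim, z up. Hangs by the bail, the hook's arm through the bail's window along the cover's y. Grip the bail across the cover's x, 94 mm above the origin (40 mm wide). Fits its tray either way round, x along the tray's x, 1.5 to 2 mm play. Origin 17 mm over the tray's when laid on the catches, 6 mm when home
- cover_green: translucent green deep cover with a dark green bail, the same in shape and frame as the blue one; it hangs on the other hook
- blue_corner0 (a point): pressing point marked by a white disc on top of the blue cover, at cover x = 42, y = 31, z = 62 mm. With the cover resting on the catches about 79 mm above the tray's origin, clicked home 68 mm. The cover's outside is 115 x 87 mm (x, y) and 62 mm tall, wall 3 mm, ceiling 58 mm above its lower rim
- blue_corner1 (a point): pressing point marked by a white disc on top of the blue cover, at cover x = -42, y = 31, z = 62 mm. With the cover resting on the catches about 79 mm above the tray's origin, clicked home 68 mm. The bail's two uprights have flat outer faces, 40 mm over both along the cover's x, 16 mm deep in y; its window is 26 mm wide and 40 mm high from the cover's top, the bail's top 109 mm above the cover's origin
- blue_corner2 (a point): pressing point marked by a white disc on top of the blue cover, at cover x = -42, y = -31, z = 62 mm. With the cover resting on the catches about 79 mm above the tray's origin, clicked home 68 mm
- blue_corner3 (a point): pressing point marked by a white disc on top of the blue cover, at cover x = 42, y = -31, z = 62 mm. With the cover resting on the catches about 79 mm above the tray's origin, clicked home 68 mm
- green_corner0 (a point): pressing point marked by a white disc on top of the green cover, at cover x = 42, y = 31, z = 62 mm. With the cover resting on the catches about 79 mm above the tray's origin, clicked home 68 mm. The cover's outside is 115 x 87 mm (x, y) and 62 mm tall, wall 3 mm, ceiling 58 mm above its lower rim
- green_corner1 (a point): pressing point marked by a white disc on top of the green cover, at cover x = -42, y = 31, z = 62 mm. With the cover resting on the catches about 79 mm above the tray's origin, clicked home 68 mm. The bail's two uprights have flat outer faces, 40 mm over both along the cover's x, 16 mm deep in y; its window is 26 mm wide and 40 mm high from the cover's top, the bail's top 109 mm above the cover's origin
- green_corner2 (a point): pressing point marked by a white disc on top of the green cover, at cover x = -42, y = -31, z = 62 mm. With the cover resting on the catches about 79 mm above the tray's origin, clicked home 68 mm
- green_corner3 (a point): pressing point marked by a white disc on top of the green cover, at cover x = 42, y = -31, z = 62 mm. With the cover resting on the catches about 79 mm above the tray's origin, clicked home 68 mm
- hook_blue: fixed steel stand on which the blue cover hangs; origin on the bench under its 16 mm pole. A level round arm of 8 mm diameter, its top 214 mm above the bench, runs 92 mm from the pole along the stand's -x, then turns up. The cover hangs about 70 mm out
- hook_green: fixed steel stand on which the green cover hangs, the same in shape and frame as the other
- blue_hook_tip (a point): top of the turned-up end of the blue cover's hook, 98 mm out from the pole (same on the other), 14 mm higher than the top of the arm: raise the bail more than this, but at most 30 mm (then the cover's top meets the arm), then draw it off along the stand's -x
- black_jar: black-capped jar of the same shape as the others: leave it where it is
- bottle: clear bottle with blue cap, 60 mm diameter, 150 mm tall: leave alone
- beaker: clear beaker, 64 mm diameter, 75 mm tall: leave alone
- timer: white bench timer, 60 x 70 x 20 mm: leave alone
Mind the look-alikes: they are no part of the job. Leave any brown or red look-alike of the jar2 alone.

How it is judged:
By the outcome, as a careful person would: the job done as asked, in the order asked, and still so for the second after the job is handed in, with the robot touching nothing.
Of jar0, jar1, jar2, jar3 only 2 to 4 are there at a start; the rules pass over those that are not, and their reading is None.
At some moment in a run one of jar0, jar1, jar2, jar3 may be knocked a few centimetres aside while the robot is not near it.
It also fails if it takes over 210 s, if anything falls off the work surface, if the arm or the gripper's body presses on something with over 40 N, if the wrist force passes 120 N, or if a joint passes its speed limit or range.

## Working session

There is one attempt and no reset: what is moved stays moved. The work goes in short steps, Python scripts to look and compute and a tool call to move; the robot and the scene stay as the last step left them, time stands still between calls to the robot, and variables do not carry over. Pictures are saved under pics/ and viewed, at most 14 in all, crops included, and the job is handed in when it is done.

Besides the shell and the picture viewer there is one more tool, called after "Request:" as name(argument=value, ...), one argument or row to a line, values as JSON. arm_command: Moves the arm, as the interface text tells. Its arguments: {"type":"object","properties":{"targets":{"type":"array","items":{"type":"array","items":{"type":"number"}}}},"required":["targets"]}

```bash
ls; mkdir -p pics
cat > h.py <<'E'
from cell import env
import numpy as np, cv2
def shot(name,fn):
    c=env.read_camera(name); cv2.imwrite('pics/'+fn+'.png',c['frame'][:,:,::-1])
    np.savez('pics/'+fn+'.npz',f=c['vertical_fov'],cx=c['cx'],cy=c['cy'],T=c['world_from_camera'],frame=c['frame']); return c
class C:
    def __init__(s,fn):
        d=np.load('pics/'+fn+'.npz'); s.T=d['T']; s.cx=float(d['cx']); s.cy=float(d['cy']); s.frame=d['frame']
        s.f=s.frame.shape[0]/2/np.tan(np.radians(float(d['f']))/2)
    def ray(s,u,v):
        return s.T[:3,3], s.T[:3,:3]@np.array([(u-s.cx)/s.f,(v-s.cy)/s.f,1])
    def atz(s,u,v,z):
        o,d=s.ray(u,v); return o+d*(z-o[2])/d[2]
    def proj(s,p):
        q=s.T[:3,:3].T@(np.asarray(p,float)-s.T[:3,3]); return np.array([s.cx+s.f*q[0]/q[2],s.cy+s.f*q[1]/q[2]])
def crop(fn,x,y,w,h,k,out):
    a=cv2.imread('pics/'+fn+'.png')[y:y+h,x:x+w]; cv2.imwrite('pics/'+out+'.png',cv2.resize(a,None,fx=k,fy=k,interpolation=cv2.INTER_CUBIC))
E
python3 - <<'E'
from h import *
for n in('top','scene'):
    c=shot(n,n+'0'); print(n,np.round(c['world_from_camera'],3).tolist(),c['vertical_fov'],c['cx'],c['cy'])
s=env.state(); print(s)
# both side by side? save separately upscaled
E
```

```text
pics
top [[-0.019, -0.993, 0.113, 402.361], [-1.0, 0.017, -0.014, 67.081], [0.012, -0.113, -0.994, 1321.016], [0.0, 0.0, 0.0, 1.0]] 52.97334665970579 259.55362624309413 193.3099481816961
scene [[0.555, 0.52, -0.65, 1378.727], [0.832, -0.333, 0.444, -501.181], [0.014, -0.787, -0.617, 956.932], [0.0, 0.0, 0.0, 1.0]] 46.13430907083297 246.36766750543197 193.6210878671993
{'t': 0.1, 'joints': array([ 1.10642493e+00,  4.91483365e-01,  1.55932772e+00,  1.82102889e-05,
        1.09168481e+00, -1.05603977e-01]), 'qvel': array([ 0.00054382, -0.00297637, -0.00192666,  0.00137383,  0.00128944,
        0.001286  ]), 'tau': array([ 1.33253117e-03, -6.13624334e+01, -2.58603269e+01,  6.93189609e-02,
        4.71279770e-02, -1.32109764e-05]), 'eef_pos': array([219.34597288, 585.05301738, 214.15100434]), 'tcp_rot': array([-3.14069615e+00, -1.11270653e-04,  2.78281678e+00]), 'ft_force': array([ 1.15704452, -0.32566717,  0.23674799]), 'moment': array([ 0.0593233 ,  0.03883499, -0.04058854]), 'grip_force': 0.0, 'opening': 0.999418318779158}
```

Run:
```python
from h import *
crop('top0',0,0,512,384,1.5625,'top0b'); crop('scene0',0,0,512,384,1.5625,'scene0b')
```

```text
(no output)
```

View pics/top0b.png

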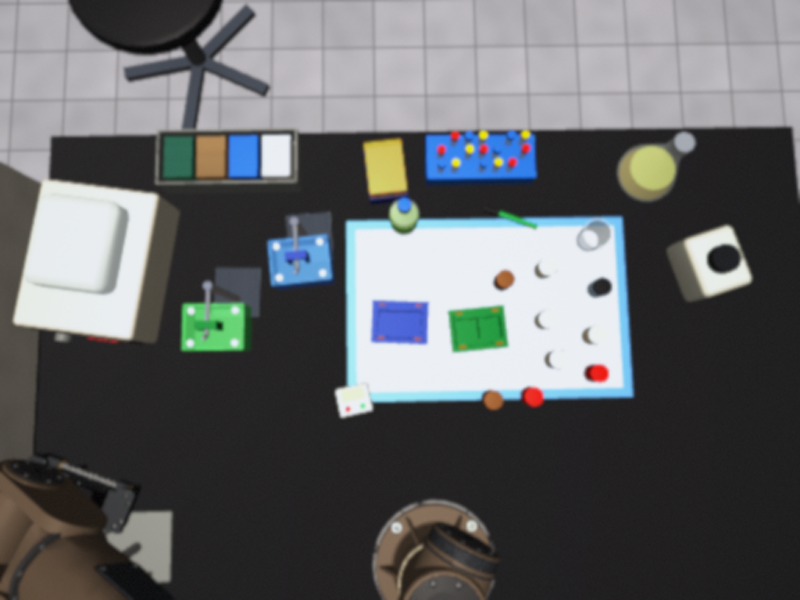

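View pics/scene0b.png

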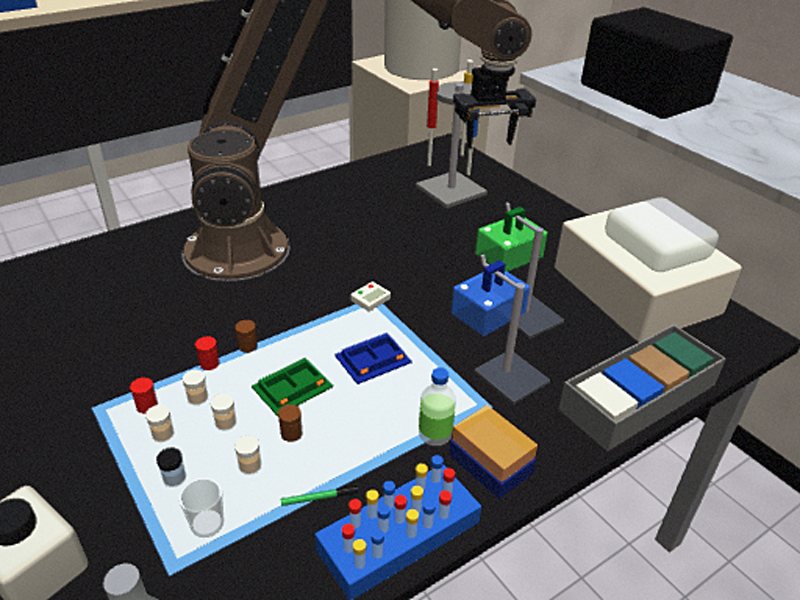

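Run:
```python
from h import *
crop('top0',230,150,180,105,4.4,'c1'); crop('top0',105,125,120,110,5,'c2')
a=[(545,268),(545,319),(594,335),(557,359)]
c=C('top0')
for u,v in a: print(np.round(c.atz(u/1.5625,v/1.5625,56),0))
```

```text
[ 614. -249.   56.]
[ 505. -245.   56.]
[ 469. -347.   56.]
[ 420. -266.   56.]
```

View pics/c1.png

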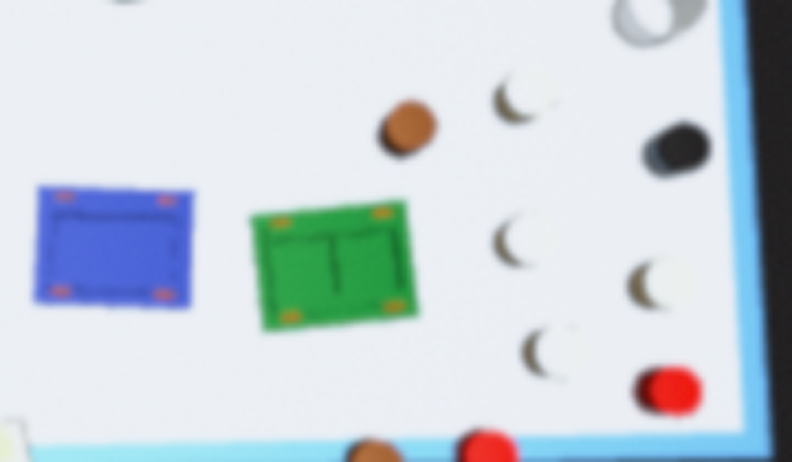

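View pics/c2.png

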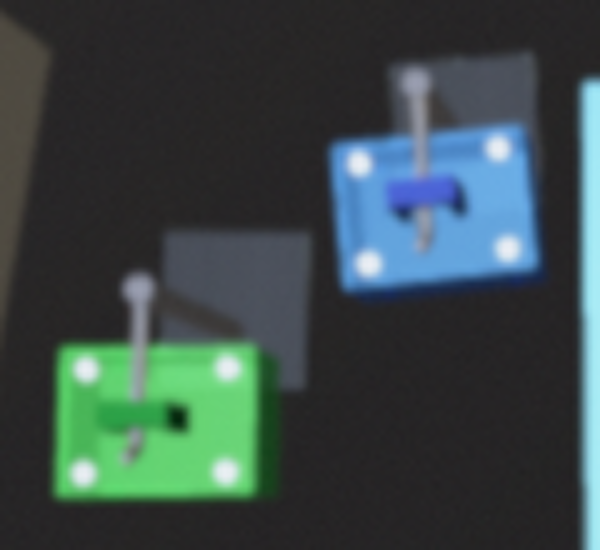

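```bash
cat > fit.py <<'E'
from h import *
from scipy.optimize import least_squares
def fit(obs,loc,g):
    """obs: list of (cam, pixel); loc: local points incl. world z -> x,y,yaw"""
    def w(p,l): c,s=np.cos(p[2]),np.sin(p[2]); return [p[0]+c*l[0]-s*l[1],p[1]+s*l[0]+c*l[1],l[2]]
    r=least_squares(lambda q:np.concatenate([c.proj(w([q[0],q[1],q[2]/300],l))-u for (c,u),l in zip(obs,loc)]),[g[0],g[1],g[2]*300])
    return np.round([r.x[0],r.x[1],np.degrees(r.x[2]/300)],1),round(float(np.abs(r.fun).max()),2)
E
python3 - <<'E'
from fit import *
c=C('top0')
F=[(62,47,6),(-62,47,6),(-62,-47,6),(62,-47,6)]
# image left = +y world, up = +x world ; take tray x along world y
def tr(q,ox,oy,k): return [(c,np.array([u/k+ox-.0,v/k+oy])) for u,v in q]
# image left ->+y; local +x = world +y (yaw 90): local +y = world -x (down)
for n,q in(('blue',[(34,303),(190,308),(195,191),(38,186)]),('green',[(263,330),(418,316),(404,201),(250,214)])):
    print(n,fit(tr(q,230,150,4.4),F,[500,0,1.57]))
D=[(42,31,174),(-42,31,174),(-42,-31,174),(42,-31,174)]
for n,q in(('cb',[(369,264),(508,248),(498,148),(359,163)]),('cg',[(83,472),(226,472),(228,368),(87,370)])):
    print(n,fit(tr(q,105,125,5),D,[600,200,1.57]))
crop('scene0',60,215,140,100,5,'c3'); crop('scene0',140,195,140,100,5,'c4')
crop('scene0',270,125,120,140,4.2,'c5')
E
```

```text
blue (array([508.1,  61.9,  87. ]), 0.49)
green (array([ 490.8, -108.6,   94.3]), 0.71)
cb (array([618.8, 254.1,  95.6]), 0.07)
cg (array([492.1, 418.5,  89.4]), 0.22)
```

View pics/c3.png

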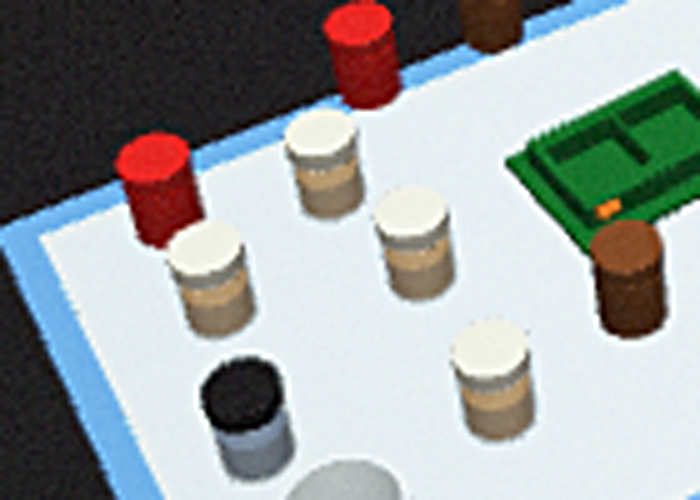

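View pics/c4.png

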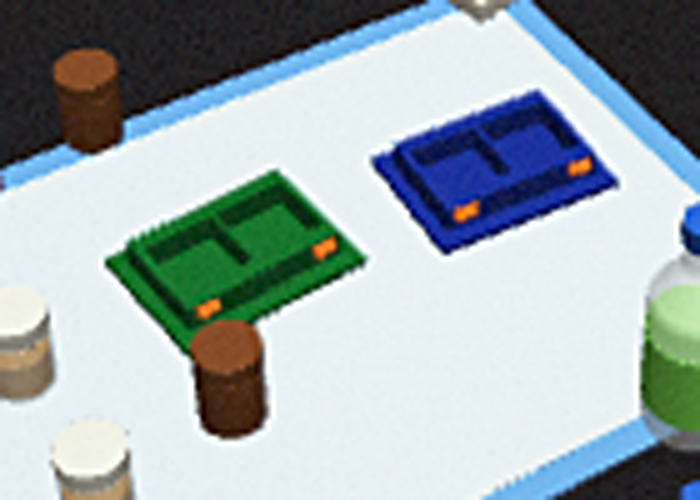

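View pics/c5.png

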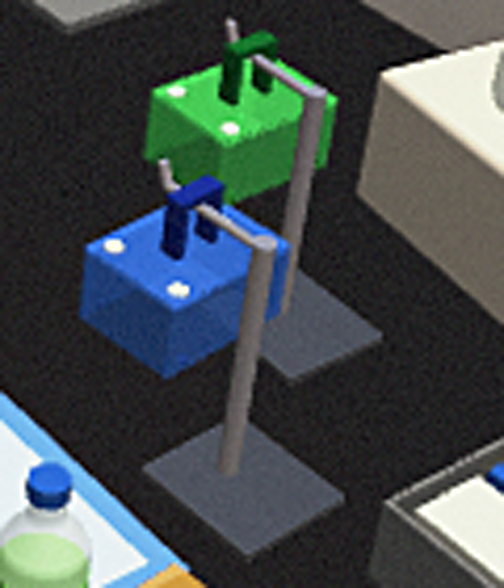

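Run:
```python
from fit import *
t=C('top0');s=C('scene0')
F=[(62,47,6),(-62,47,6),(-62,-47,6),(62,-47,6)]
def P(c,q,ox,oy,k): return [(c,np.array([u/k+ox,v/k+oy])) for u,v in q]
def w(p,l): c,s_=np.cos(np.radians(p[2])),np.sin(np.radians(p[2])); return [p[0]+c*l[0]-s_*l[1],p[1]+s_*l[0]+c*l[1],l[2]]
for n,p in(('blue',(508.1,61.9,87)),('green',(490.8,-108.6,94.3))):
    print(n,'c4 corners',[np.round((s.proj(w(p,l))-[140,195])*5).tolist() for l in F],'catch',[np.round((s.proj(w(p,l))-[140,195])*5).tolist() for l in [(40,-37,16.6),(-40,-37,16.6)]])
b=P(t,[(34,303),(190,308),(195,191),(38,186)],230,150,4.4)
print('blue',fit(b+P(s,[(372,158),(446,254),(618,184)],140,195,5),F+[F[1],F[2],F[3]],[500,0,1.57]), 'scene only',fit(P(s,[(372,158),(446,254),(618,184)],140,195,5),[F[1],F[2],F[3]],[500,0,1.57]))
g=P(t,[(263,330),(418,316),(404,201),(250,214)],230,150,4.4)
print('green',fit(g+P(s,[(107,262),(367,261)],140,195,5),F+[F[1],F[3]],[500,0,1.57]),fit(P(s,[(107,262),(367,261)],140,195,5),[F[1],F[3]],[500,0,1.57]))
for n,q in zip('ABCD',[(321,133),(412,211),(206,249),(491,348)]):
    x=s.atz(q[0]/5+60,q[1]/5+215,56); print(n,np.round(x,1), 'top px c1',np.round((t.proj(x)-[230,150])*4.4))
print('brown',np.round(s.atz(628/5+60,247/5+215,56)),'red',np.round(s.atz(157/5+60,157/5+215,56)),np.round(s.atz(363/5+60,23/5+215,56)))
for n,p in(('cb',(618.8,254.1,95.6)),('cg',(492.1,418.5,89.4))):
    print(n,'c5 discs',[np.round((s.proj(w(p,l))-[270,125])*4.2).tolist() for l in [(42,31,174),(-42,31,174),(-42,-31,174),(42,-31,174)]])
```

```text
blue c4 corners [[534.0, 91.0], [363.0, 155.0], [436.0, 247.0], [611.0, 177.0]] catch [[573.0, 167.0], [460.0, 212.0]]
green c4 corners [[275.0, 169.0], [98.0, 255.0], [180.0, 349.0], [361.0, 255.0]] catch [[320.0, 248.0], [203.0, 308.0]]
blue (array([510.7,  63.2,  87.3]), 1.19) scene only (array([515.1,  63.8,  86.6]), 0.48)
green (array([ 492.9, -107.7,   94.3]), 1.29) (array([ 498. , -107.3,   94.5]), 0.37)
A [ 427.3 -267.6   56. ] top px c1 [558. 342.]
B [ 511.6 -249.    56. ] top px c1 [528. 229.]
C [ 478.  -352.5   56. ] top px c1 [668. 272.]
D [ 623.3 -254.    56. ] top px c1 [528.  83.]
brown [ 599. -163.   56.] red [ 396. -352.   56.] [ 352. -211.   56.]
cb c5 discs [[193.0, 201.0], [108.0, 245.0], [173.0, 288.0], [258.0, 242.0]]
cg c5 discs [[253.0, 60.0], [172.0, 90.0], [224.0, 127.0], [307.0, 96.0]]
```

Request:
arm_command(
  targets=[
    [-84,-68,0,8,0.65],
    [-126,-101,0,16,0.65],
    [-168,-135,0,25,0.65],
    [-168,-135,0,34,0.65],
    [-168,-135,0,42,0.65],
  ],
)

```text
t: 0.6
eef_pos: [330.7, 396.6, 214.6]
tcp_rot: [-3.141, 0.001, 2.045]
ft_force: [0.1, 0.4, 0.0]
opening: 0.666
grip_force: 0.0
```

Request:
arm_command(
  targets=[
    [-49,-4,0,8,0.65],
    [-98,-8,0,16,0.65],
    [-147,-12,0,24,0.65],
    [-196,-16,0,27.4,0.65],
    [-243,-19,0,27.4,0.65],
  ],
)

```text
t: 1.1
eef_pos: [425.6, 173.8, 214.6]
tcp_rot: [-3.142, -0.0, 1.573]
ft_force: [0.8, 0.5, -0.1]
opening: 0.654
grip_force: 0.0
```

Request:
arm_command(
  targets=[
    [-45,8,0,0,0.65],
    [-90,16,0,0,0.65],
    [-135,24,0,0,0.65],
    [-180,32,0,0,0.65],
    [-215,40,0,0,0.65],
  ],
)

```text
t: 1.6
eef_pos: [466.2, -41.4, 214.6]
tcp_rot: [-3.142, -0.0, 1.574]
ft_force: [0.1, 0.1, 0.2]
opening: 0.653
grip_force: 0.0
```

Request:
arm_command(
  targets=[
    [-45,10,0,0,0.65],
    [-90,20,20,0,0.65],
    [-135,30,60,0,0.65],
    [-175,40,100,0,0.65],
    [-205,42,114,0,0.65],
  ],
)

```text
t: 2.1
eef_pos: [508.9, -243.9, 99.1]
tcp_rot: [-3.14, -0.001, 1.576]
ft_force: [-0.2, -0.6, 0.5]
opening: 0.652
grip_force: 0.0
```

Run:
```python
from h import *
shot('scene','s1');shot('top','t1'); s=env.state(); p=s['eef_pos'];print(p,s['tcp_rot'],s['opening'],s['ft_force'])
# side by side: scene crop, top crop with TCP marked
out=[]
for n,(x,y,k,W) in {'s1':(60,190,3.6,110),'t1':(320,130,3.6,110)}.items():
    c=C(n);im=cv2.resize(c.frame[y:y+150,x:x+W,::-1].copy(),None,fx=k,fy=k,interpolation=cv2.INTER_CUBIC)
    for q in (p,p+[28,0,0],p-[28,0,0]):
        u=(c.proj(q)-[x,y])*k; cv2.circle(im,tuple(int(a) for a in u),2,(255,0,255),-1)
        print(n,np.round(u))
    out.append(im)
cv2.imwrite('pics/m1.png',np.hstack(out))
```

```text
[ 508.24354524 -246.27317591   97.27722209] [-3.13775498e+00 -2.13708469e-03  1.57195332e+00] 0.6512309814355499 [0.36561263 0.84172519 0.63225995]
s1 [291. 199.]
s1 [306. 222.]
s1 [276. 177.]
t1 [117. 259.]
t1 [115. 228.]
t1 [118. 291.]
```

View pics/m1.png

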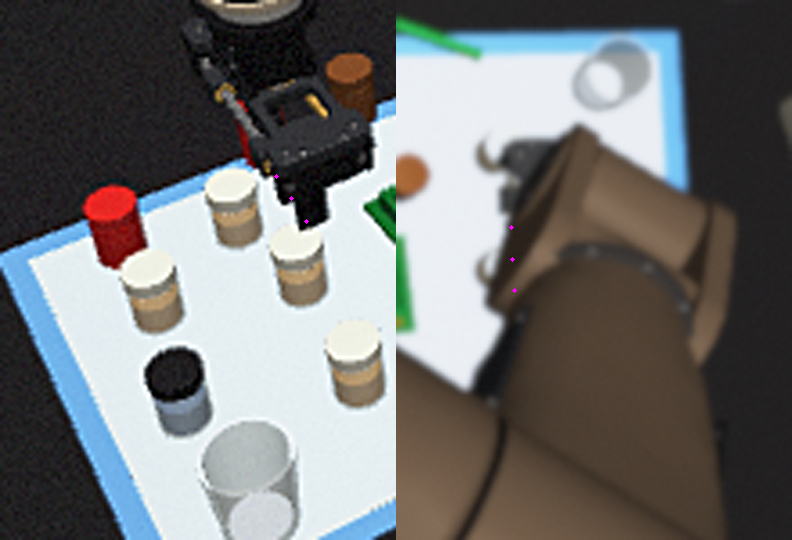

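Request:
arm_command(
  targets=[
    [-2,2,20,0,0.65],
    [-3,2,45,0,0.65],
    [-3,2,65,0,0.65],
    [-3,2,76,0,0.65],
    [-3,2,76,0,0.65],
  ],
)

```text
t: 2.7
eef_pos: [510.6, -245.3, 24.3]
tcp_rot: [-3.14, -0.001, 1.576]
ft_force: [-0.9, 0.6, 0.3]
opening: 0.651
grip_force: 0.0
```

Request:
arm_command(
  targets=[
    [0,0,0,0,0.2],
    [0,0,0,0,0.2],
    [0,0,0,0,0.2],
    [0,0,0,0,0.2],
    [0,0,0,0,0.2],
  ],
)

```text
t: 3.2
eef_pos: [511.4, -246.0, 26.0]
tcp_rot: [3.141, 0.0, 1.575]
ft_force: [-0.1, 0.7, 7.1]
opening: 0.417
grip_force: 30.0
```

Request:
arm_command(
  targets=[
    [0,0,-20,0,0.2],
    [0,0,-60,0,0.2],
    [40,0,-60,0,0.2],
    [85,0,-60,2.8,0.2],
    [130,0,-60,2.8,0.2],
  ],
)

```text
t: 3.7
eef_pos: [510.4, -114.8, 85.7]
tcp_rot: [3.141, 0.0, 1.524]
ft_force: [0.7, -0.2, -0.0]
opening: 0.417
grip_force: 30.0
```

Request:
arm_command(
  targets=[
    [45,0,0,0,0.2],
    [90,-2,0,0,0.2],
    [135,-4,0,0,0.2],
    [180,-7,0,0,0.2],
    [204,-8,20,0,0.2],
  ],
)

```text
t: 4.2
eef_pos: [512.3, 91.2, 66.9]
tcp_rot: [3.137, -0.001, 1.528]
ft_force: [0.3, -0.3, -1.9]
opening: 0.416
grip_force: 30.0
```

Request:
arm_command(
  targets=[
    [0,0,0,0,0.2],
    [0,0,0,0,0.2],
  ],
)

```text
t: 4.4
eef_pos: [511.4, 88.4, 65.2]
tcp_rot: [-3.141, 0.0, 1.528]
ft_force: [-0.3, 0.2, -0.4]
opening: 0.415
grip_force: 30.0
```

Run:
```python
from h import *
shot('scene','s2');shot('top','t2'); s=env.state(); p=s['eef_pos'];print(p,s['tcp_rot'],s['opening'],s['ft_force'],s['t'])
crop('s2',190,130,110,110,5,'m2')
c=C('s2');print((c.proj(p)-[190,130])*5,(c.proj(p+[0,0,-24])-[190,130])*5)
```

```text
[511.89209786  87.40260059  65.6571732 ] [ 3.14107210e+00 -3.52514949e-05  1.52566681e+00] 0.41619332980279955 [ 0.40421538 -0.06197781 -0.44858906] 4.5
[275.57663769 406.97668389] [275.08206261 436.65757212]
```

View pics/m2.png

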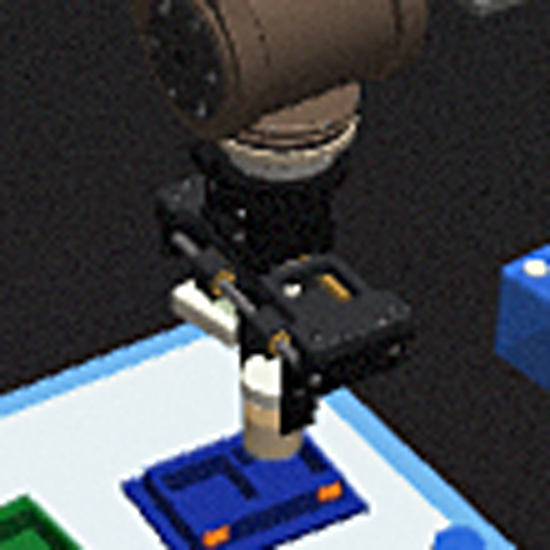

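Request:
arm_command(
  targets=[
    [2.5,3,10,0,0.2],
    [2.5,3,18,0,0.2],
    [2.5,3,24,0,0.2],
    [2.5,3,28,0,0.2],
    [2.5,3,28,0,0.2],
  ],
)

```text
t: 5.0
eef_pos: [514.4, 90.5, 36.5]
tcp_rot: [-3.14, 0.0, 1.526]
ft_force: [-0.5, -0.0, -1.6]
opening: 0.415
grip_force: 30.0
```

Request:
arm_command(
  targets=[
    [0,0,2,0,0.2],
    [0,0,4,0,0.2],
    [0,0,4,0,0.2],
  ],
)

```text
t: 5.3
eef_pos: [514.7, 90.7, 33.1]
tcp_rot: [3.142, -0.0, 1.527]
ft_force: [-0.1, 0.5, -0.3]
opening: 0.41
grip_force: 30.0
```

Request:
arm_command(
  targets=[
    [0,0,1,0,0.2],
    [0,0,1,0,0.65],
    [0,0,1,0,0.65],
    [0,0,1,0,0.65],
    [0,0,1,0,0.65],
  ],
)

```text
t: 5.8
eef_pos: [514.7, 90.6, 32.3]
tcp_rot: [3.141, -0.0, 1.526]
ft_force: [-0.3, -0.0, 0.2]
opening: 0.639
grip_force: 0.0
```

Request:
arm_command(
  targets=[
    [0,0,-35,0,0.65],
    [0,0,-70,0,0.65],
    [-45,-8,-70,-2.6,0.65],
    [-90,-16,-70,-2.6,0.65],
    [-135,-24,-70,-2.6,0.65],
  ],
)

```text
t: 6.3
eef_pos: [484.3, -44.3, 102.6]
tcp_rot: [3.141, 0.0, 1.573]
ft_force: [0.6, 0.0, -0.1]
opening: 0.65
grip_force: 0.0
```

```bash
cat > jars.py <<'E'
from h import *
s0=C('scene0')
J={'A':(321,133),'B':(412,211),'C':(206,249),'D':(491,348)}
def track(fn):
    c=C(fn)
    for n,(u,v) in J.items():
        u,v=u/5+60,v/5+215; x,y=int(u)-10,int(v)-9
        t=s0.frame[y:y+30,x:x+21]
        X0,Y0=max(x-30,0),max(y-30,0)
        r=cv2.matchTemplate(c.frame[Y0:y+60,X0:x+51],t,cv2.TM_CCOEFF_NORMED)
        _,m,_,l=cv2.minMaxLoc(r); d=np.array([l[0]+X0-x,l[1]+Y0-y])
        print(n,'score',round(m,2),'shift',d,'at',np.round(c.atz(u+d[0],v+d[1],56)[:2],1))
if __name__=='__main__':
    import sys
    shot('scene',sys.argv[1]); track(sys.argv[1]); s=env.state(); print(s['t'],s['eef_pos'],s['tcp_rot'],s['ft_force'],s['opening'])
E
python3 jars.py s3
```

```text
A score 1.0 shift [0 0] at [ 427.3 -267.6]
B score 0.95 shift [16 28] at [ 625.4 -254.4]
C score 1.0 shift [0 0] at [ 478.  -352.5]
D score 1.0 shift [0 0] at [ 623.3 -254. ]
6.35 [483.28079726 -49.29082083 102.40680815] [3.14137050e+00 8.85025122e-04 1.57016561e+00] [ 1.83754818 -4.29560278 -0.28407836] 0.6526426492497402
```

Request:
arm_command(
  targets=[
    [-45,-12,0,0,0.65],
    [-90,-24,0,0,0.65],
    [-135,-36,0,0,0.65],
    [-180,-48,0,0,0.65],
    [-222,-58,0,0,0.65],
  ],
)

```text
t: 6.85
eef_pos: [426.1, -267.2, 102.3]
tcp_rot: [3.141, 0.0, 1.571]
ft_force: [0.3, 0.3, -0.8]
opening: 0.648
grip_force: 0.0
```

Request:
arm_command(
  targets=[
    [0,0,0,0,0.65],
    [0,0,0,0,0.65],
  ],
)

```text
t: 7.05
eef_pos: [426.5, -265.8, 102.1]
tcp_rot: [-3.141, -0.0, 1.57]
ft_force: [0.2, 0.4, -0.6]
opening: 0.649
grip_force: 0.0
```

```bash
python3 jars.py s4
```

```text
A score 0.93 shift [0 0] at [ 427.3 -267.6]
B score 0.94 shift [16 28] at [ 625.4 -254.4]
C score 1.0 shift [0 0] at [ 478.  -352.5]
D score 1.0 shift [0 0] at [ 623.3 -254. ]
7.1 [ 426.75439688 -264.90441168  102.07979056] [-3.14126547e+00 -4.98258480e-04  1.57113630e+00] [-0.76978466  0.36147481  0.12533821] 0.6527391230629515
```

Request:
arm_command(
  targets=[
    [-2,0,30,0,0.65],
    [-2,0,55,0,0.65],
    [-2,0,76,0,0.65],
    [-2,0,76,0,0.65],
    [-2,0,76,0,0.65],
  ],
)

```text
t: 7.6
eef_pos: [427.3, -266.3, 26.5]
tcp_rot: [-3.141, -0.001, 1.573]
ft_force: [0.4, -1.3, -0.1]
opening: 0.652
grip_force: 0.0
```

Request:
arm_command(
  targets=[
    [0,0,0,0,0.2],
    [0,0,0,0,0.2],
    [0,0,0,0,0.2],
    [0,0,0,0,0.2],
    [0,0,0,0,0.2],
  ],
)

```text
t: 8.1
eef_pos: [427.2, -267.4, 26.8]
tcp_rot: [3.141, 0.0, 1.572]
ft_force: [0.1, 1.7, 7.8]
opening: 0.419
grip_force: 30.0
```

Request:
arm_command(
  targets=[
    [0,0,-25,0,0.2],
    [0,0,-60,0,0.2],
    [40,10,-65,0,0.2],
    [85,22,-65,0,0.2],
    [130,36,-65,0,0.2],
  ],
)

```text
t: 8.6
eef_pos: [462.9, -136.1, 91.7]
tcp_rot: [3.141, 0.0, 1.57]
ft_force: [0.5, -1.4, -1.3]
opening: 0.413
grip_force: 30.0
```

Request:
arm_command(
  targets=[
    [43,12,0,0,0.2],
    [86,24,0,0,0.2],
    [129,36,0,0,0.2],
    [160,44,0,2.7,0.2],
    [178,49,0,2.7,0.2],
  ],
)

```text
t: 9.1
eef_pos: [511.9, 43.2, 91.3]
tcp_rot: [3.141, -0.0, 1.525]
ft_force: [0.5, -1.3, -0.0]
opening: 0.418
grip_force: 30.0
```

Request:
arm_command(
  targets=[
    [0,0,0,0,0.2],
    [0,0,0,0,0.2],
  ],
)

```text
t: 9.3
eef_pos: [511.4, 40.7, 91.2]
tcp_rot: [-3.141, 0.0, 1.526]
ft_force: [-0.2, -0.8, -1.1]
opening: 0.416
grip_force: 30.0
```

```bash
python3 jars.py s5
python3 - <<'E'
from h import *
p=env.state()['eef_pos']
crop('s5',190,150,110,110,5,'m5')
c=C('s5');print((c.proj(p+[0,0,-26])-[190,150])*5)
E
```

```text
A score 0.72 shift [0 0] at [ 427.3 -267.6]
B score 0.95 shift [16 28] at [ 625.4 -254.4]
C score 1.0 shift [0 0] at [ 478.  -352.5]
D score 1.0 shift [0 0] at [ 623.3 -254. ]
9.35 [511.38258211  40.24863249  91.19928662] [-3.14136152e+00  2.09549156e-06  1.52464422e+00] [ 0.37592253  0.05941373 -0.7744091 ] 0.41490684682917844
[209.69076064 334.60654244]
```

View pics/m5.png

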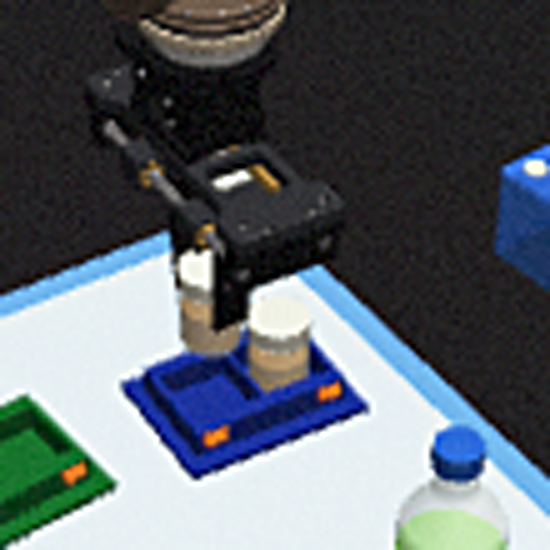

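Request:
arm_command(
  targets=[
    [-1,2,20,0,0.2],
    [-1,2,38,0,0.2],
    [-1,2,48,0,0.2],
    [-1,2,54,0,0.2],
    [-1,2,58,0,0.2],
  ],
)

```text
t: 9.85
eef_pos: [512.4, 39.0, 32.7]
tcp_rot: [-3.139, -0.0, 1.524]
ft_force: [-5.0, 0.2, 1.9]
opening: 0.417
grip_force: 29.9
```

Request:
arm_command(
  targets=[
    [0,0,0,0,0.2],
    [0,0,1,0,0.2],
  ],
)

```text
t: 10.05
eef_pos: [512.5, 39.4, 32.2]
tcp_rot: [-3.139, -0.0, 1.524]
ft_force: [-7.4, -0.8, 3.3]
opening: 0.414
grip_force: 29.9
```

Request:
arm_command(
  targets=[
    [0,0,0,0,0.65],
    [0,0,0,0,0.65],
    [0,0,0,0,0.65],
    [0,0,-30,0,0.65],
    [0,0,-70,0,0.65],
  ],
)

```text
t: 10.55
eef_pos: [513.1, 39.7, 102.0]
tcp_rot: [-3.139, -0.0, 1.525]
ft_force: [0.7, -0.1, 0.0]
opening: 0.651
grip_force: 0.0
```

Request:
arm_command(
  targets=[
    [-42,18,0,-2.7,0.65],
    [-84,36,0,-2.7,0.65],
    [-126,54,0,-2.7,0.65],
    [-168,72,0,-2.7,0.65],
    [-210,90,0,-2.7,0.65],
  ],
)

```text
t: 11.05
eef_pos: [594.6, -176.2, 102.6]
tcp_rot: [3.14, 0.0, 1.572]
ft_force: [0.7, 0.7, 0.1]
opening: 0.654
grip_force: 0.0
```

Request:
arm_command(
  targets=[
    [-42,18,0,0,0.65],
    [-80,32,0,0,0.65],
    [-80,32,0,0,0.65],
    [-80,32,0,0,0.65],
  ],
)

```text
t: 11.45
eef_pos: [625.8, -254.8, 101.8]
tcp_rot: [-3.142, -0.0, 1.57]
ft_force: [-0.4, 0.8, 0.3]
opening: 0.65
grip_force: 0.0
```

```bash
python3 jars.py s6
```

```text
A score 0.67 shift [-5  2] at [ 427.3 -282.4]
B score 0.46 shift [ 29 -20] at [ 483.3 -147.5]
C score 1.0 shift [0 0] at [ 478.  -352.5]
D score 0.53 shift [-27  17] at [ 636.7 -332.7]
11.5 [ 625.60130424 -253.793702    101.97671066] [-3.14124083e+00 -4.49192563e-04  1.57157032e+00] [0.10588    0.55993833 0.88068309] 0.6498874043882116
```

```bash
python3 -c "
from h import *
crop('s6',60,205,150,110,5,'m6')"
```

```text
(no output)
```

View pics/m6.png

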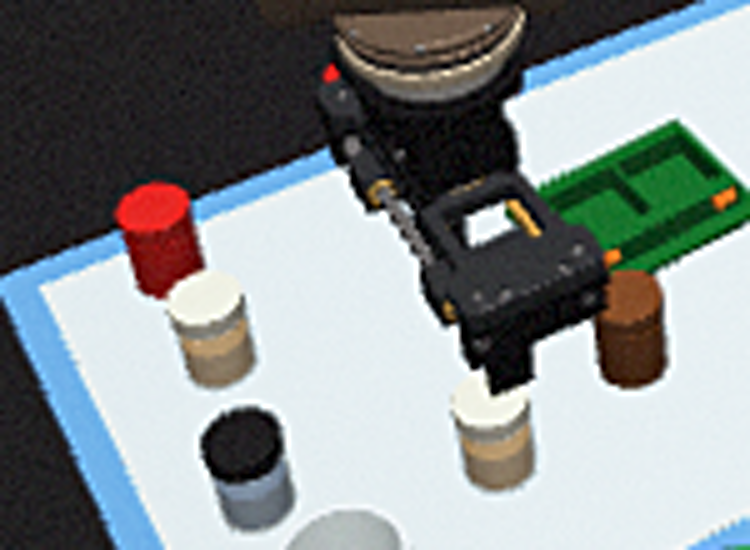

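Request:
arm_command(
  targets=[
    [0,-4,30,0,0.65],
    [0,-4,55,0,0.65],
    [0,-4,76,0,0.65],
    [0,-4,76,0,0.65],
    [0,-4,76,0,0.65],
  ],
)

```text
t: 12.0
eef_pos: [622.1, -253.3, 26.8]
tcp_rot: [3.142, -0.0, 1.573]
ft_force: [0.0, -0.2, 0.1]
opening: 0.654
grip_force: 0.0
```

Request:
arm_command(
  targets=[
    [0,0,0,0,0.2],
    [0,0,0,0,0.2],
    [0,0,0,0,0.2],
    [0,0,0,0,0.2],
    [0,0,0,0,0.2],
  ],
)

```text
t: 12.5
eef_pos: [622.2, -254.2, 27.0]
tcp_rot: [3.141, 0.0, 1.572]
ft_force: [-0.9, 1.8, 5.3]
opening: 0.416
grip_force: 30.0
```

Request:
arm_command(
  targets=[
    [0,0,-25,0,0.2],
    [0,0,-65,0,0.2],
    [20,-35,-70,0,0.2],
    [50,-65,-70,0,0.2],
    [85,-95,-70,0,0.2],
  ],
)

```text
t: 13.0
eef_pos: [525.5, -168.9, 96.5]
tcp_rot: [3.141, 0.0, 1.571]
ft_force: [0.2, -0.0, -1.0]
opening: 0.416
grip_force: 30.0
```

Request:
arm_command(
  targets=[
    [40,-20,0,-2,0.2],
    [75,-33,0,-4.3,0.2],
    [85,-33,0,-4.3,0.2],
    [85,-33,0,-4.3,0.2],
    [85,-33,0,-4.3,0.2],
  ],
)

```text
t: 13.5
eef_pos: [494.6, -85.0, 96.3]
tcp_rot: [3.141, 0.0, 1.647]
ft_force: [0.6, -0.3, -0.3]
opening: 0.414
grip_force: 30.0
```

```bash
python3 jars.py s7
```

```text
A score 0.72 shift [0 0] at [ 427.3 -267.6]
B score 0.59 shift [ 27 -20] at [ 480.2 -152.4]
C score 1.0 shift [0 0] at [ 478.  -352.5]
D score 0.53 shift [-27  17] at [ 636.7 -332.7]
13.55 [494.51100956 -85.24549297  96.17680889] [3.14090189e+00 2.59208705e-04 1.64601387e+00] [ 0.33915399 -0.29015991 -0.49187422] 0.4193629846181284
```

Request:
arm_command(
  targets=[
    [2,-2.5,22,0,0.2],
    [2,-2.5,42,0,0.2],
    [2,-2.5,52,0,0.2],
    [2,-2.5,58,0,0.2],
    [2,-2.5,62,0,0.2],
  ],
)

```text
t: 14.05
eef_pos: [491.4, -83.0, 33.9]
tcp_rot: [-3.142, -0.0, 1.646]
ft_force: [-0.5, -0.7, -0.9]
opening: 0.417
grip_force: 30.0
```

Request:
arm_command(
  targets=[
    [0,0,0,0,0.2],
    [0,0,1,0,0.2],
  ],
)

```text
t: 14.25
eef_pos: [491.5, -82.6, 33.7]
tcp_rot: [3.141, 0.0, 1.647]
ft_force: [-0.4, -0.1, -0.2]
opening: 0.412
grip_force: 30.0
```

Request:
arm_command(
  targets=[
    [0,0,0,0,0.65],
    [0,0,0,0,0.65],
    [0,0,0,0,0.65],
    [0,0,-30,0,0.65],
    [0,0,-70,0,0.65],
  ],
)

```text
t: 14.75
eef_pos: [490.3, -82.2, 102.9]
tcp_rot: [-3.138, -0.001, 1.647]
ft_force: [0.1, -0.7, 0.3]
opening: 0.648
grip_force: 0.0
```

Request:
arm_command(
  targets=[
    [-42,-6,0,2,0.65],
    [-84,-12,0,4.3,0.65],
    [-126,-17,0,4.3,0.65],
    [-168,-22,0,4.3,0.65],
    [-200,-26,0,4.3,0.65],
  ],
)

```text
t: 15.25
eef_pos: [480.1, -286.2, 103.4]
tcp_rot: [3.141, 0.0, 1.571]
ft_force: [0.7, 0.1, 0.2]
opening: 0.65
grip_force: 0.0
```

Request:
arm_command(
  targets=[
    [-40,-3,0,0,0.65],
    [-68,-4,0,0,0.65],
    [-68,-4,0,0,0.65],
    [-68,-4,0,0,0.65],
  ],
)

```text
t: 15.65
eef_pos: [476.0, -351.8, 103.0]
tcp_rot: [-3.141, -0.001, 1.571]
ft_force: [0.2, 0.0, -0.6]
opening: 0.651
grip_force: 0.0
```

```bash
python3 jars.py s8
```

```text
A score 0.71 shift [-23  24] at [ 480.8 -353.4]
B score 0.59 shift [ 27 -20] at [ 480.2 -152.4]
C score 0.76 shift [0 0] at [ 478.  -352.5]
D score 0.53 shift [-27  17] at [ 636.7 -332.7]
15.7 [ 476.23182067 -351.11664351  103.06951162] [-3.14119120e+00 -6.57855022e-04  1.57176618e+00] [-0.55232011  0.39300409 -0.19119276] 0.6488210510834266
```

Request:
arm_command(
  targets=[
    [-1,0,30,0,0.65],
    [-1,0,55,0,0.65],
    [-1,0,76,0,0.65],
    [-1,0,76,0,0.65],
    [-1,0,76,0,0.65],
  ],
)

```text
t: 16.2
eef_pos: [476.8, -352.0, 27.7]
tcp_rot: [-3.141, -0.0, 1.573]
ft_force: [0.0, -0.0, 0.6]
opening: 0.649
grip_force: 0.0
```

Request:
arm_command(
  targets=[
    [0,0,0,0,0.2],
    [0,0,0,0,0.2],
    [0,0,0,0,0.2],
    [0,0,0,0,0.2],
    [0,0,0,0,0.2],
  ],
)

```text
t: 16.7
eef_pos: [476.6, -353.0, 27.9]
tcp_rot: [3.141, 0.0, 1.572]
ft_force: [-0.3, 1.6, 6.4]
opening: 0.412
grip_force: 30.0
```

Request:
arm_command(
  targets=[
    [0,0,-25,0,0.2],
    [0,0,-65,0,0.2],
    [30,5,-70,0,0.2],
    [70,10,-70,0,0.2],
    [115,14,-70,0,0.2],
  ],
)

```text
t: 17.2
eef_pos: [490.4, -237.3, 97.6]
tcp_rot: [3.141, 0.001, 1.57]
ft_force: [0.1, 0.2, -0.3]
opening: 0.413
grip_force: 30.0
```

Request:
arm_command(
  targets=[
    [40,2,0,-2,0.2],
    [80,4,0,-4.3,0.2],
    [104,5,0,-4.3,0.2],
    [104,5,0,-4.3,0.2],
    [104,5,0,-4.3,0.2],
  ],
)

```text
t: 17.7
eef_pos: [495.4, -133.8, 97.4]
tcp_rot: [3.141, 0.0, 1.648]
ft_force: [0.4, -0.6, -0.4]
opening: 0.416
grip_force: 30.0
```

```bash
python3 jars.py s9
```

```text
A score 0.72 shift [0 0] at [ 427.3 -267.6]
B score 0.49 shift [ 26 -20] at [ 478.6 -154.8]
C score 0.59 shift [1 2] at [ 486.4 -352.7]
D score 0.54 shift [-27  17] at [ 636.7 -332.7]
17.75 [ 495.43031279 -134.42429883   97.29981406] [3.14115058e+00 2.53461105e-04 1.64687080e+00] [ 0.94122119 -0.29697961 -0.209028  ] 0.4128721982187261
```

Request:
arm_command(
  targets=[
    [2,0,22,0,0.2],
    [2,0,42,0,0.2],
    [2,0,52,0,0.2],
    [2,0,58,0,0.2],
    [2,0,62,0,0.2],
  ],
)

```text
t: 18.25
eef_pos: [495.1, -132.4, 35.0]
tcp_rot: [3.142, -0.0, 1.646]
ft_force: [-0.4, 0.1, 0.0]
opening: 0.412
grip_force: 30.0
```

Request:
arm_command(
  targets=[
    [0,0,0,0,0.2],
    [0,0,1,0,0.2],
  ],
)

```text
t: 18.45
eef_pos: [495.4, -132.1, 34.7]
tcp_rot: [3.141, 0.0, 1.647]
ft_force: [-0.6, -0.6, -0.5]
opening: 0.416
grip_force: 30.0
```

Request:
arm_command(
  targets=[
    [0,0,0,0,0.7],
    [0,0,0,0,0.7],
    [0,0,-30,0,0.7],
    [0,0,-70,0,0.7],
    [0,0,-115,0,0.7],
  ],
)

```text
t: 18.95
eef_pos: [494.5, -131.6, 150.2]
tcp_rot: [-3.14, -0.001, 1.647]
ft_force: [1.1, 0.7, 0.3]
opening: 0.695
grip_force: 0.0
```

Request:
arm_command(
  targets=[
    [35,10,-30,-8.5,0.7],
    [70,20,-60,-17,0.7],
    [110,30,-90,-25.5,0.7],
    [155,42,-110,-34,0.7],
    [200,55,-115,-42,0.7],
  ],
)

```text
t: 19.45
eef_pos: [535.2, 73.4, 267.2]
tcp_rot: [3.139, 0.003, 2.385]
ft_force: [1.3, -0.8, 0.2]
opening: 0.703
grip_force: 0.0
```

Request:
arm_command(
  targets=[
    [5,23,0,-8.5,0.7],
    [10,46,0,-17,0.7],
    [15,69,0,-25.5,0.7],
    [20,92,0,-34,0.7],
    [25,114,0,-42.5,0.7],
  ],
)

```text
t: 19.95
eef_pos: [595.5, 172.5, 264.5]
tcp_rot: [3.141, 0.0, 3.128]
ft_force: [-0.5, 0.7, -0.4]
opening: 0.701
grip_force: 0.0
```

Request:
arm_command(
  targets=[
    [0,0,0,-6,0.7],
    [0,0,0,-6,0.7],
    [0,0,0,-6,0.7],
  ],
)

```text
t: 20.25
eef_pos: [595.0, 171.4, 264.4]
tcp_rot: [3.142, 0.0, -3.06]
ft_force: [0.7, -0.5, 0.2]
opening: 0.7
grip_force: 0.0
```

Run:
```python
from fit import *
s=C('scene0');t=C('top0')
def P(c,q,ox,oy,k): return [(c,np.array([u/k+ox,v/k+oy])) for u,v in q]
D=[(42,31,174),(-42,31,174),(-42,-31,174),(42,-31,174)]
print('b',fit(P(s,[(115,246),(178,289)],270,125,4.2),[D[1],D[2]],[600,250,1.6]))
print('g',fit(P(s,[(176,91),(230,128)],270,125,4.2),[D[1],D[2]],[500,420,1.6]))
for n,q in(('cb',[(369,264),(508,248),(498,148),(359,163)]),('cg',[(83,472),(226,472),(228,368),(87,370)])):
    print(n,fit(P(t,q,105,125,5),D,[600,200,1.57]))
# pole tops, tips
print('pole b',t.atz(415/5+105,80/5+125,214)[:2],s.atz(265/4.2+270,243/4.2+125,214)[:2],'g',t.atz(138/5+105,288/5+125,214)[:2],s.atz(315/4.2+270,92/4.2+125,214)[:2])
print('tip b',t.atz(424/5+105,243/5+125,226)[:2],s.atz(164/4.2+270,162/4.2+125,228)[:2],'g',t.atz(128/5+105,460/5+125,226)[:2],s.atz(231/4.2+270,22/4.2+125,228)[:2])
shot('scene','s10');shot('top','t10')
st=env.state();print(st['eef_pos'],st['tcp_rot'],st['t'],st['joints'])
```

```text
b (array([622.4, 257. ,  94.6]), 0.14)
g (array([494.6, 420.8,  90.6]), 0.0)
cb (array([618.8, 254.1,  95.6]), 0.07)
cg (array([492.1, 418.5,  89.4]), 0.22)
pole b [686.14162841 258.49884919] [686.26169212 261.47882976] g [565.76746231 417.96126535] [566.82501225 419.48294224]
tip b [587.28843434 251.06361304] [592.53046331 251.78644856] g [465.77441836 417.99513648] [473.86004112 417.51231414]
[595.10502518 171.15020028 264.47381112] [ 3.14152596e+00  2.33507309e-04 -3.05963034e+00] 20.35 [ 1.73394279e-01  4.39057940e-01  1.50908758e+00  4.85078866e-05
  1.19320852e+00 -1.47938225e+00]
```

Request:
arm_command(
  targets=[
    [-15,40,0,-0.5,0.7],
    [-32,82,0,-0.5,0.7],
    [-32,82,0,-0.5,0.7],
    [-32,82,0,-0.5,0.7],
    [-32,82,0,-0.5,0.7],
  ],
)

```text
t: 20.85
eef_pos: [620.0, 255.0, 264.3]
tcp_rot: [-3.141, -0.0, -3.049]
ft_force: [-0.5, 0.2, 0.2]
opening: 0.702
grip_force: 0.0
```

Run:
```python
from h import *
shot('scene','s11');shot('top','t11')
st=env.state();p=st['eef_pos'];print(p,st['tcp_rot'],st['t'])
out=[]
for n,(x,y) in {'s11':(265,95),'t11':(130,115)}.items():
    c=C(n);k=4
    im=cv2.resize(c.frame[y:y+120,x:x+100,::-1].copy(),None,fx=k,fy=k,interpolation=cv2.INTER_CUBIC)
    for q in (p,p-[0,0,77]):
        u=(c.proj(q)-[x,y])*k; cv2.circle(im,tuple(int(a) for a in u),2,(255,0,255),-1)
    out.append(im)
cv2.imwrite('pics/m11.png',np.hstack(out))
```

```text
[620.14748473 254.79346701 264.54505197] [ 3.14157313e+00  2.12917851e-04 -3.04974302e+00] 20.95
```

View pics/m11.png

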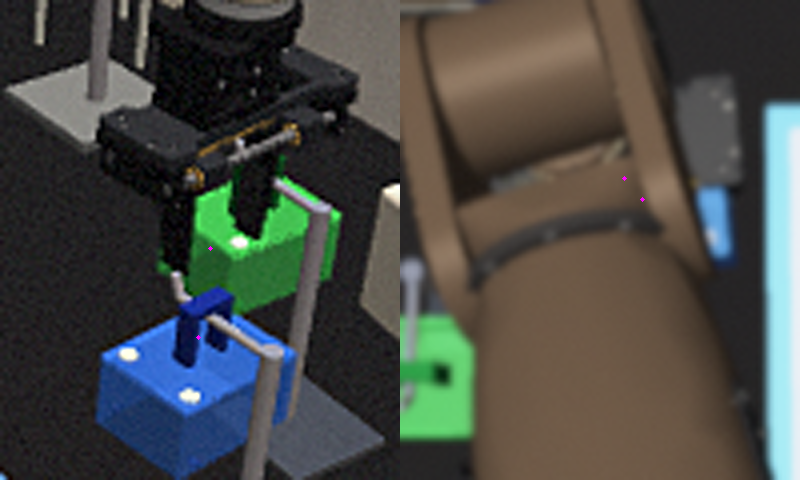

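Request:
arm_command(
  targets=[
    [-1,1,30,0,0.7],
    [-1,1,55,0,0.7],
    [-1,1,70,0,0.7],
    [-1,1,77,0,0.7],
    [-1,1,77,0,0.7],
  ],
)

```text
t: 21.45
eef_pos: [621.0, 256.3, 186.9]
tcp_rot: [-3.141, -0.001, -3.049]
ft_force: [0.4, -0.6, -0.2]
opening: 0.705
grip_force: 0.0
```

Request:
arm_command(
  targets=[
    [0,0,0,0,0.2],
    [0,0,0,0,0.2],
    [0,0,0,0,0.2],
    [0,0,0,0,0.2],
    [0,0,0,0,0.2],
  ],
)

```text
t: 21.95
eef_pos: [621.2, 257.1, 187.7]
tcp_rot: [3.141, 0.001, -3.048]
ft_force: [-0.3, -1.0, 1.9]
opening: 0.421
grip_force: 30.0
```

Request:
arm_command(
  targets=[
    [0,0,-6,0,0.2],
    [0,0,-13,0,0.2],
    [0,0,-22,0,0.2],
    [0,0,-22,0,0.2],
    [0,0,-22,0,0.2],
  ],
)

```text
t: 22.45
eef_pos: [621.1, 257.0, 209.6]
tcp_rot: [3.141, 0.001, -3.048]
ft_force: [0.5, -0.1, -0.3]
opening: 0.419
grip_force: 30.0
```

Request:
arm_command(
  targets=[
    [8,0,0,0,0.2],
    [20,0,0,0,0.2],
    [35,0,0,0,0.2],
    [50,0,0,0,0.2],
    [50,0,0,0,0.2],
  ],
)

```text
t: 22.95
eef_pos: [569.5, 252.3, 209.2]
tcp_rot: [-3.141, -0.001, -3.048]
ft_force: [0.5, 0.2, -0.8]
opening: 0.418
grip_force: 30.0
```

Request:
arm_command(
  targets=[
    [20,0,0,0,0.2],
    [40,0,0,0,0.2],
    [60,0,0,0,0.2],
    [60,0,0,0,0.2],
    [60,0,0,0,0.2],
  ],
)

```text
t: 23.45
eef_pos: [512.2, 246.9, 209.5]
tcp_rot: [3.141, 0.001, -3.048]
ft_force: [0.6, 0.2, -1.1]
opening: 0.42
grip_force: 30.0
```

Request:
arm_command(
  targets=[
    [4,-42,0,4,0.2],
    [8,-84,0,8.2,0.2],
    [12,-126,0,8.2,0.2],
    [16,-160,20,8.2,0.2],
    [19,-182,45,8.2,0.2],
  ],
)

```text
t: 23.95
eef_pos: [511.2, 61.4, 164.5]
tcp_rot: [-3.142, 0.003, 3.09]
ft_force: [0.3, 0.5, -1.5]
opening: 0.418
grip_force: 30.0
```

Request:
arm_command(
  targets=[
    [0,0,13,0,0.2],
    [0,0,13,0,0.2],
    [0,0,13,0,0.2],
    [0,0,13,0,0.2],
  ],
)

```text
t: 24.35
eef_pos: [510.5, 64.1, 151.9]
tcp_rot: [3.141, 0.001, 3.093]
ft_force: [-0.1, 0.9, -1.5]
opening: 0.421
grip_force: 30.0
```

```bash
cat > discs.py <<'E'
from fit import *
def blobs(c,pred,r=9):
    """white disc centroids near predicted pixels"""
    out=[]
    for u in pred:
        x,y=int(round(u[0]))-r,int(round(u[1]))-r
        p=c.frame[y:y+2*r+1,x:x+2*r+1].astype(float)
        m=p.min(2); bg=np.median(m); hi=m.max()
        w=np.clip(m-(bg+0.45*(hi-bg)),0,None)
        n,l,st,ce=cv2.connectedComponentsWithStats((w>0).astype(np.uint8)); k=l[np.unravel_index(np.argmax(w),w.shape)]
        w=w*(l==k); yy,xx=np.mgrid[:w.shape[0],:w.shape[1]]
        out.append((np.array([x+(w*xx).sum()/w.sum(),y+(w*yy).sum()/w.sum()]),hi,st[k][4]))
    return out
def cover(fn,g,zd):
    c=C(fn); q=np.radians(g[2]); D=[(42,31),(-42,31),(-42,-31),(42,-31)]
    W=[[g[0]+np.cos(q)*a-np.sin(q)*b,g[1]+np.sin(q)*a+np.cos(q)*b,zd] for a,b in D]
    b=blobs(c,[c.proj(w) for w in W])
    print(fn,[(np.round(u-c.proj(w),1).tolist(),int(h),int(a)) for (u,h,a),w in zip(b,W)])
    ok=[i for i in range(4) if b[i][1]>170 and 4<b[i][2]<45]
    for s in ([ok]+[[i for i in ok if i!=j] for j in ok] if len(ok)>2 else [ok]):
        print(s,fit([(c,b[i][0]) for i in s],[(*D[i],zd) for i in s],[g[0],g[1],q]))
E
python3 - <<'E'
from discs import *
shot('scene','s12');shot('top','t12')
st=env.state();p=st['eef_pos'];print(p,st['tcp_rot'],st['t'],st['ft_force'])
g=(p[0],p[1],np.degrees(st['tcp_rot'][2])-90); zd=p[2]+19-94+62
if g[2]<0:g=(g[0],g[1],g[2]+360)
for n in('s12','t12'): cover(n,g,zd)
E
```

```text
[510.183082    64.18275622 151.9395923 ] [3.14144890e+00 1.46777798e-03 3.09281291e+00] 24.45 [-0.37796504 -0.26468405 -1.19471796]
s12 [([-9.2, -4.1], 171, 3), ([5.6, -5.8], 255, 9), ([-0.3, -0.2], 237, 15), ([-0.1, -0.1], 237, 15)]
[1, 2, 3] (array([508.6,  75.3,  73.3]), 2.9)
[2, 3] (array([509.5,  64.2,  86.8]), 0.02)
[1, 3] (array([502. ,  78.5,  66.7]), 0.98)
[1, 2] (array([516.1,  75.2,  68.7]), 2.26)
t12 [([-9.0, 6.0], 99, 15), ([3.3, 3.1], 70, 6), ([-3.3, -2.8], 101, 107), ([3.0, -1.8], 103, 102)]Traceback (most recent call last):
  File "<stdin>", line 6, in <module>
  File "discs.py", line 21, in cover
    print(s,fit([(c,b[i][0]) for i in s],[(*D[i],zd) for i in s],[g[0],g[1],q]))
            ~~~^^^^^^^^^^^^^^^^^^^^^^^^^^^^^^^^^^^^^^^^^^^^^^^^^^^^^^^^^^^^^^^^
  File "fit.py", line 6, in fit
    r=least_squares(lambda q:np.concatenate([c.proj(w([q[0],q[1],q[2]/300],l))-u for (c,u),l in zip(obs,loc)]),[g[0],g[1],g[2]*300])
    return func(*args, **kwargs)
    vector_fun = VectorFunction(
        fun_wrapped,
    ...<6 lines>...
        workers=workers
    )
    self._update_fun()
    ~~~~~~~~~~~~~~~~^^
    self.f = self.fun_wrapped(xp_copy(self.x))
             ~~~~~~~~~~~~~~~~^^^^^^^^^^^^^^^^^
    return np.atleast_1d(self.fun(x))
                         ~~~~~~~~^^^
    return self.f(x, *self.args, **self.kwargs)
           ~~~~~~^^^^^^^^^^^^^^^^^^^^^^^^^^^^^^
  File "fit.py", line 6, in <lambda>
    r=least_squares(lambda q:np.concatenate([c.proj(w([q[0],q[1],q[2]/300],l))-u for (c,u),l in zip(obs,loc)]),[g[0],g[1],g[2]*300])
                             ~~~~~~~~~~~~~~^^^^^^^^^^^^^^^^^^^^^^^^^^^^^^^^^^^^^^^^^^^^^^^^^^^^^^^^^^^^^^^^^^^
ValueError: need at least one array to concatenate
```

```bash
cat > traysil.py <<'E'
from h import *
from scipy.optimize import minimize
box=np.array([(a*62,b*47,z) for a in(1,-1) for b in(1,-1) for z in(0,6)]+[(a*52.5,b*34.5,24) for a in(1,-1) for b in(1,-1)],float)
def hullr(c,p,x,y,w,h,K=8):
    q=np.radians(p[2]);R=np.array([[np.cos(q),-np.sin(q),0],[np.sin(q),np.cos(q),0],[0,0,1]])
    P=np.array([c.proj(R@b+[p[0],p[1],0]) for b in box])
    H=cv2.convexHull(((P-[x,y]+.5)*K*16-8).astype(np.int32))
    m=np.zeros((h*K,w*K),np.uint8); cv2.fillConvexPoly(m,H,255,shift=4)
    return cv2.resize(m,(w,h),interpolation=cv2.INTER_AREA)/255.
def run(fn,kind,g,occl=None):
    c=C(fn); u=c.proj([g[0],g[1],10]); x,y=int(u[0])-30,int(u[1])-28; w,h=62,58
    p=c.frame[y:y+h,x:x+w].astype(float)
    # whiteness fraction: tray is low in red/(blue), paper high in red => soft mask from red channel
    ch=p[:,:,0]; bg=np.percentile(ch,80); fg=np.percentile(ch[h//2-10:h//2+10,w//2-10:w//2+10],50)
    m=np.clip((bg-ch)/(bg-fg),0,1)
    org=(p[:,:,0]>p[:,:,2]+40); m[cv2.dilate(org.astype(np.uint8),np.ones((3,3)))>0]=1
    V=np.ones_like(m)
    r0=hullr(c,g,x,y,w,h); V[cv2.dilate((r0>0).astype(np.uint8),np.ones((7,7)))==0]=0
    if occl is not None: V[occl(*(np.meshgrid(np.arange(x,x+w),np.arange(y,y+h))))]=0
    f=lambda q:(((cv2.GaussianBlur(hullr(c,q,x,y,w,h),(0,0),SIG[fn[0]])-m)**2)*V).sum()
    best=minimize(f,g,method='Nelder-Mead',options=dict(initial_simplex=np.array([g,(g[0]+5,g[1],g[2]),(g[0],g[1]+5,g[2]),(g[0],g[1],g[2]+4)]),xatol=.05,fatol=.01))
    print(fn,kind,np.round(best.x,2),round(best.fun,2),'start',round(f(g),2))
SIG={'s':.5,'t':1.2}
run('scene0','blue',(512,63.5,87)); run('top0','blue',(510,63,87))
run('scene0','green',(494,-108,94.3),lambda U,V:(U<190)&(V>252)); run('top0','green',(494,-108,94.3))
E
python3 traysil.py
```

```text
scene0 blue [509.96  64.54  86.96] 9.73 start 21.35
top0 blue [509.48  63.57  86.92] 14.56 start 15.37
scene0 green [ 492.97 -107.31   95.42] 22.47 start 26.36
top0 green [ 492.08 -107.84   94.62] 11.38 start 17.03
```

Request:
arm_command(
  targets=[
    [0,0,15,0,0.2],
    [0,0,30,0,0.2],
    [0,0,42,0,0.2],
    [0,0,50,0,0.2],
    [0,0,50,0,0.2],
  ],
)

```text
t: 24.95
eef_pos: [509.4, 63.9, 100.5]
tcp_rot: [3.142, -0.001, 3.092]
ft_force: [0.4, 0.1, -1.3]
opening: 0.419
grip_force: 30.0
```

Request:
arm_command(
  targets=[
    [0,0,3,0,0.2],
    [0,0,6,0,0.2],
    [0,0,8,0,0.2],
    [0,0,8,0,0.2],
  ],
)

```text
t: 25.35
eef_pos: [510.2, 63.7, 93.3]
tcp_rot: [3.141, 0.001, 3.092]
ft_force: [2.2, -0.5, -0.7]
opening: 0.423
grip_force: 30.0
```

Request:
arm_command(
  targets=[
    [0,0,1,0,0.2],
    [0,0,1,0,0.7],
    [0,0,1,0,0.7],
    [0,0,1,0,0.7],
  ],
)

```text
t: 25.75
eef_pos: [509.5, 63.8, 92.2]
tcp_rot: [3.142, -0.0, 3.092]
ft_force: [-0.2, 0.5, 0.4]
opening: 0.616
grip_force: 0.0
```

Request:
arm_command(
  targets=[
    [0,0,-25,0,0.7],
    [0,0,-50,0,0.7],
    [0,0,-50,0,0],
    [31,42,-50,0,0],
    [31,42,-50,0,0],
  ],
)

```text
t: 26.25
eef_pos: [477.9, 109.4, 141.7]
tcp_rot: [3.141, -0.002, 3.093]
ft_force: [-0.5, 0.3, 0.3]
opening: 0.502
grip_force: 0.0
```

Request:
arm_command(
  targets=[
    [0,0,0,0,0],
    [0,0,20,0,0],
    [0,0,40,0,0],
    [0,0,55,0,0],
    [0,0,55,0,0],
  ],
)

```text
t: 26.75
eef_pos: [480.5, 106.5, 85.4]
tcp_rot: [-3.141, -0.003, 3.091]
ft_force: [-0.3, -0.1, 0.2]
opening: 0.083
grip_force: 0.0
```

Run:
```python
from discs import *
shot('scene','s13');shot('top','t13')
st=env.state();p=st['eef_pos'];print(p,st['tcp_rot'],st['t'],st['ft_force'],st['opening'])
for zd in (79,):
  c=C('s13');g=(509.8,64,86.9)
  try: cover('s13',g,zd)
  except Exception as e: print(e)
crop('s13',195,130,120,110,5,'m13')
```

```text
[481.18651919 106.75079694  87.14827002] [-3.14155965e+00 -5.31922706e-04  3.09138396e+00] 26.85 [0.7159374  0.48032687 0.69610248] 0.02582745021607749
s13 [([1.1, 0.2], 255, 5), ([-2.2, -2.8], 255, 130), ([-0.2, -0.0], 236, 15), ([7.5, 8.2], 247, 13)]
[0, 2, 3] (array([524.2,  65.1,  80.4]), 4.76)
[2, 3] (array([535.5,  76.5,  59.3]), 1.8)
[0, 3] (array([539. ,  63.4,  93.6]), 4.46)
[0, 2] (array([511. ,  64.9,  84.6]), 0.07)
```

View pics/m13.png

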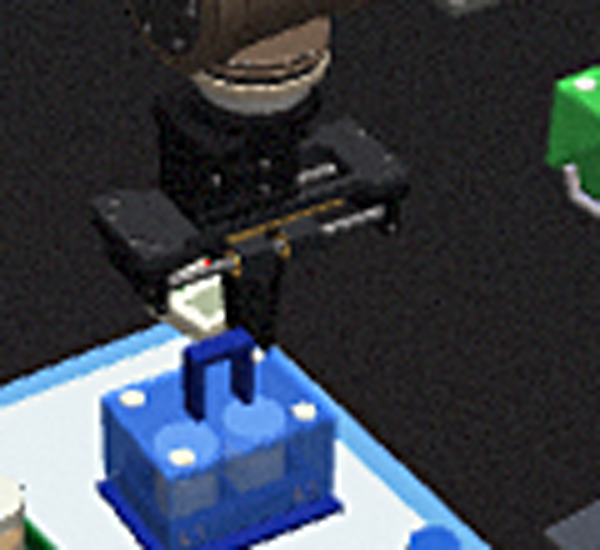

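Request:
arm_command(
  targets=[
    [0,0,7,0,0],
    [0,0,10,0,0],
    [0,0,12,0,0],
    [0,0,14,0,0],
    [0,0,16,0,0],
  ],
)

```text
t: 27.35
eef_pos: [480.9, 108.2, 72.5]
tcp_rot: [3.14, 0.001, 3.092]
ft_force: [-1.9, 2.4, 3.7]
opening: 0.004
grip_force: 1.3
```

Request:
arm_command(
  targets=[
    [0,0,1,0,0],
    [0,0,2,0,0],
    [0,0,3,0,0],
    [0,0,4,0,0],
    [0,0,4,0,0],
  ],
)

```text
t: 27.85
eef_pos: [482.8, 107.5, 69.5]
tcp_rot: [3.141, 0.006, 3.092]
ft_force: [-0.9, 1.9, 28.9]
opening: 0.003
grip_force: 14.5
```

Request:
arm_command(
  targets=[
    [0,0,-20,0,0],
    [0,-42,-22,0,0],
    [0,-84,-22,0,0],
    [0,-84,-22,0,0],
    [0,-84,-12,0,0],
  ],
)

```text
t: 28.35
eef_pos: [477.3, 22.6, 79.7]
tcp_rot: [3.142, 0.002, 3.09]
ft_force: [0.3, 0.9, 0.6]
opening: 0.001
grip_force: 0.0
```

Request:
arm_command(
  targets=[
    [0,0,3,0,0],
    [0,0,5,0,0],
    [0,0,7,0,0],
    [0,0,9,0,0],
    [0,0,10,0,0],
  ],
)

```text
t: 28.85
eef_pos: [477.3, 24.1, 69.7]
tcp_rot: [-3.142, 0.002, 3.093]
ft_force: [-3.8, -0.8, 27.4]
opening: 0.003
grip_force: 14.0
```

Request:
arm_command(
  targets=[
    [0,0,1,0,0],
    [0,0,1.5,0,0],
    [0,0,1.5,0,0],
  ],
)

```text
t: 29.15
eef_pos: [478.3, 24.0, 69.3]
tcp_rot: [-3.141, 0.005, 3.093]
ft_force: [-3.3, -0.5, 29.2]
opening: 0.003
grip_force: 15.0
```

Request:
arm_command(
  targets=[
    [0,0,-20,0,0],
    [-30,0,-22,0,0],
    [-62,0,-22,0,0],
    [-62,0,-22,0,0],
    [-62,0,-12,0,0],
  ],
)

```text
t: 29.65
eef_pos: [538.6, 21.0, 79.3]
tcp_rot: [3.141, 0.001, 3.093]
ft_force: [0.6, -0.7, -0.3]
opening: 0.007
grip_force: 0.0
```

Request:
arm_command(
  targets=[
    [0,0,3,0,0],
    [0,0,5,0,0],
    [0,0,7,0,0],
    [0,0,9,0,0],
    [0,0,11,0,0],
  ],
)

```text
t: 30.15
eef_pos: [537.6, 20.6, 68.2]
tcp_rot: [3.141, -0.001, 3.092]
ft_force: [0.9, -0.2, 23.9]
opening: 0.005
grip_force: 13.6
```

Request:
arm_command(
  targets=[
    [0,0,1,0,0],
    [0,0,1,0,0],
  ],
)

```text
t: 30.35
eef_pos: [537.6, 20.6, 68.2]
tcp_rot: [3.141, -0.001, 3.092]
ft_force: [-3.5, 1.7, 15.0]
opening: 0.007
grip_force: 8.1
```

Request:
arm_command(
  targets=[
    [0,0,-20,0,0],
    [0,42,-22,0,0],
    [0,84,-22,0,0],
    [0,84,-22,0,0],
    [0,84,-12,0,0],
  ],
)

```text
t: 30.85
eef_pos: [542.3, 104.9, 79.7]
tcp_rot: [3.142, 0.0, 3.094]
ft_force: [0.4, 1.1, -0.1]
opening: 0.003
grip_force: 0.0
```

Request:
arm_command(
  targets=[
    [0,0,3,0,0],
    [0,0,5,0,0],
    [0,0,7,0,0],
    [0,0,9,0,0],
    [0,0,11,0,0],
  ],
)

```text
t: 31.35
eef_pos: [542.8, 103.8, 68.6]
tcp_rot: [3.142, 0.0, 3.092]
ft_force: [-0.1, -0.2, 0.6]
opening: 0.004
grip_force: 0.0
```

Request:
arm_command(
  targets=[
    [0,0,1,0,0],
    [0,0,1,0,0],
  ],
)

```text
t: 31.55
eef_pos: [542.8, 103.9, 68.3]
tcp_rot: [-3.141, 0.001, 3.092]
ft_force: [-2.0, -1.8, 7.2]
opening: 0.006
grip_force: 3.5
```

Request:
arm_command(
  targets=[
    [0,0,1,0,0],
    [0,0,2,0,0],
    [0,0,2,0,0],
  ],
)

```text
t: 31.85
eef_pos: [543.0, 104.0, 68.1]
tcp_rot: [-3.142, 0.002, 3.092]
ft_force: [-8.4, -2.3, 29.7]
opening: 0.004
grip_force: 15.1
```

Request:
arm_command(
  targets=[
    [0,0,-15,0,0],
    [31,0,-15,0,0],
    [62,0,-15,0,0],
    [62,0,-10,0,0],
    [62,0,-4,0,0],
  ],
)

```text
t: 32.35
eef_pos: [481.3, 107.3, 69.9]
tcp_rot: [3.141, 0.002, 3.092]
ft_force: [0.9, -0.0, -0.2]
opening: 0.008
grip_force: 0.0
```

Request:
arm_command(
  targets=[
    [0,0,1,0,0],
    [0,0,2,0,0],
    [0,0,2,0,0],
  ],
)

```text
t: 32.65
eef_pos: [481.6, 107.2, 68.2]
tcp_rot: [3.141, 0.0, 3.092]
ft_force: [-4.3, 0.5, 14.4]
opening: 0.004
grip_force: 7.1
```

Request:
arm_command(
  targets=[
    [0,0,1,0,0],
    [0,0,2,0,0],
    [0,0,2,0,0],
  ],
)

```text
t: 32.95
eef_pos: [481.7, 107.3, 68.0]
tcp_rot: [3.141, 0.002, 3.092]
ft_force: [-12.0, -0.2, 44.6]
opening: 0.005
grip_force: 21.8
```

Request:
arm_command(
  targets=[
    [0,0,-18,0,0],
    [0,-42,-18,0,0],
    [0,-84,-18,0,0],
    [0,-84,-10,0,0],
    [0,-84,-5,0,0],
  ],
)

```text
t: 33.45
eef_pos: [477.2, 22.6, 70.1]
tcp_rot: [3.141, 0.0, 3.09]
ft_force: [0.0, 0.7, -0.6]
opening: 0.003
grip_force: 0.0
```

Request:
arm_command(
  targets=[
    [0,0,1,0,0],
    [0,0,3,0,0],
    [0,0,3,0,0],
  ],
)

```text
t: 33.75
eef_pos: [476.8, 24.1, 68.2]
tcp_rot: [-3.141, 0.0, 3.094]
ft_force: [-2.2, -3.4, 10.3]
opening: -0.001
grip_force: 5.3
```

Request:
arm_command(
  targets=[
    [0,0,-16,0,0],
    [-31,0,-16,0,0],
    [-62,0,-16,0,0],
    [-62,0,-8,0,0],
    [-62,0,-3,0,0],
  ],
)

```text
t: 34.25
eef_pos: [538.2, 21.2, 69.8]
tcp_rot: [3.141, -0.001, 3.093]
ft_force: [-0.5, -0.2, 0.1]
opening: 0.002
grip_force: 0.0
```

Request:
arm_command(
  targets=[
    [0,0,1,0,0],
    [0,0,3,0,0],
    [0,0,3,0,0],
  ],
)

```text
t: 34.55
eef_pos: [537.5, 20.8, 68.3]
tcp_rot: [3.141, -0.001, 3.092]
ft_force: [-4.0, 2.8, 7.9]
opening: 0.009
grip_force: 3.7
```

Request:
arm_command(
  targets=[
    [0,0,-45,0,0.3],
    [0,0,-95,0,0.7],
    [0,0,-140,0,0.7],
    [0,30,-175,0,0.7],
    [10,70,-197,0,0.7],
  ],
)

```text
t: 35.05
eef_pos: [532.5, 90.5, 267.7]
tcp_rot: [3.141, 0.004, 3.09]
ft_force: [0.9, 1.2, 0.1]
opening: 0.365
grip_force: 0.0
```

Request:
arm_command(
  targets=[
    [8,45,0,0,0.7],
    [15,90,0,0,0.7],
    [22,135,0,0,0.7],
    [30,180,0,0,0.7],
    [36,225,0,0,0.7],
  ],
)

```text
t: 35.55
eef_pos: [506.0, 318.9, 264.9]
tcp_rot: [-3.142, -0.0, 3.092]
ft_force: [1.6, 0.7, 0.3]
opening: 0.692
grip_force: 0.0
```

Run:
```python
from discs import *
st=env.state();p=st['eef_pos'];print(p,st['tcp_rot'],st['t'])
for n in('scene0','top0'):
    for g in ((493,420,90),(620,256,95)):
        try: cover(n,g,174)
        except Exception as e: print(str(e)[:40])
```

```text
[505.97037642 318.86576558 264.90708379] [-3.14158283e+00 -1.15755516e-04  3.09222742e+00] 35.55
scene0 [([4.5, 1.8], 184, 25), ([0.1, -0.2], 255, 10), ([0.4, -0.2], 251, 12), ([-2.5, -3.2], 178, 30)]
[0, 1, 2, 3] (array([491.9, 423.7,  86.4]), 3.27)
[1, 2, 3] (array([484.4, 421.4,  98.8]), 1.18)
[0, 2, 3] (array([490.6, 425.6,  85.3]), 3.34)
[0, 1, 3] (array([489.3, 423.1,  81.9]), 3.62)
[0, 1, 2] (array([500.2, 421.1,  82.1]), 1.54)
scene0 [([5.1, 3.5], 195, 22), ([0.1, -0.2], 241, 13), ([0.3, -0.2], 235, 15), ([-2.7, -2.1], 195, 33)]
[0, 1, 2, 3] (array([621.7, 257.1,  90.5]), 3.57)
[1, 2, 3] (array([614.4, 255.6, 101.1]), 1.06)
[0, 2, 3] (array([621.2, 258.1,  89.9]), 3.74)
[0, 1, 3] (array([620.2, 255.4,  86.3]), 3.79)
[0, 1, 2] (array([628.9, 255.8,  86. ]), 1.65)
top0 [([-0.1, -0.2], 230, 24), ([-0.0, -0.0], 231, 25), ([0.1, -0.0], 230, 22), ([0.0, -0.2], 229, 24)]
[0, 1, 2, 3] (array([493.4, 420. ,  89.6]), 0.04)
[1, 2, 3] (array([493.3, 420. ,  89.6]), 0.04)
[0, 2, 3] (array([493.4, 420.1,  89.6]), 0.02)
[0, 1, 3] (array([493.4, 420. ,  89.6]), 0.04)
[0, 1, 2] (array([493.3, 420. ,  89.6]), 0.03)
top0 [([0.3, -0.0], 231, 25), ([0.2, -0.2], 231, 22), ([0.1, -0.1], 230, 22), ([0.1, 0.1], 230, 23)]
[0, 1, 2, 3] (array([620.1, 255.5,  95.4]), 0.07)
[1, 2, 3] (array([620. , 255.5,  95.4]), 0.04)
[0, 2, 3] (array([620.1, 255.4,  95.4]), 0.08)
[0, 1, 3] (array([620.2, 255.5,  95.5]), 0.07)
[0, 1, 2] (array([620.2, 255.4,  95.3]), 0.04)
```

Request:
arm_command(
  targets=[
    [8,50,0,-2.4,0.7],
    [18,101,0,-2.4,0.7],
    [18,101,0,-2.4,0.7],
    [18,101,0,-2.4,0.7],
    [18,101,0,-2.4,0.7],
  ],
)

```text
t: 36.05
eef_pos: [494.1, 418.0, 264.7]
tcp_rot: [-3.141, -0.0, 3.134]
ft_force: [-0.4, -0.1, -0.2]
opening: 0.7
grip_force: 0.0
```

Now aligned to about 2 mm; correct while descending and grip.

Request:
arm_command(
  targets=[
    [1,2,30,0,0.7],
    [1,2,55,0,0.7],
    [1,2,70,0,0.7],
    [1,2,77,0,0.7],
    [1,2,77,0,0.7],
  ],
)

```text
t: 36.55
eef_pos: [493.6, 419.8, 187.4]
tcp_rot: [-3.141, -0.001, 3.132]
ft_force: [-0.2, -0.4, 1.3]
opening: 0.699
grip_force: 0.0
```

Request:
arm_command(
  targets=[
    [0,0,0,0,0.2],
    [0,0,0,0,0.2],
    [0,0,0,0,0.2],
    [0,0,0,0,0.2],
    [0,0,0,0,0.2],
  ],
)

```text
t: 37.05
eef_pos: [493.3, 421.0, 188.2]
tcp_rot: [3.141, 0.001, 3.134]
ft_force: [0.7, -1.0, 2.6]
opening: 0.419
grip_force: 30.0
```

Request:
arm_command(
  targets=[
    [0,0,-6,0,0.2],
    [0,0,-13,0,0.2],
    [0,0,-22,0,0.2],
    [0,0,-22,0,0.2],
    [0,0,-22,0,0.2],
  ],
)

```text
t: 37.55
eef_pos: [493.3, 421.0, 210.1]
tcp_rot: [3.141, 0.0, 3.134]
ft_force: [0.1, -0.4, -1.9]
opening: 0.418
grip_force: 30.0
```

Request:
arm_command(
  targets=[
    [8,0,0,0,0.2],
    [20,0,0,0,0.2],
    [35,0,0,0,0.2],
    [50,0,0,0,0.2],
    [50,0,0,0,0.2],
  ],
)

```text
t: 38.05
eef_pos: [440.9, 421.5, 210.1]
tcp_rot: [-3.142, -0.0, 3.135]
ft_force: [-0.1, 0.6, 0.1]
opening: 0.417
grip_force: 30.0
```

Request:
arm_command(
  targets=[
    [20,0,0,0,0.2],
    [40,0,0,0,0.2],
    [60,0,0,0,0.2],
    [60,0,-20,0,0.2],
    [60,0,-50,0,0.2],
  ],
)

```text
t: 38.55
eef_pos: [382.2, 421.6, 259.3]
tcp_rot: [-3.14, -0.002, 3.135]
ft_force: [-0.5, 0.2, -1.1]
opening: 0.423
grip_force: 30.0
```

Request:
arm_command(
  targets=[
    [-8,-40,0,0,0.2],
    [-17,-82,0,0,0.2],
    [-26,-124,0,0,0.2],
    [-35,-166,0,0,0.2],
    [-44,-205,0,0,0.2],
  ],
)

```text
t: 39.05
eef_pos: [425.7, 214.8, 260.0]
tcp_rot: [3.141, 0.001, 3.134]
ft_force: [0.6, -0.1, -1.6]
opening: 0.421
grip_force: 30.0
```

Request:
arm_command(
  targets=[
    [-8,-42,0,0,0.2],
    [-17,-84,0,0,0.2],
    [-26,-126,0,0,0.2],
    [-35,-168,0,0,0.2],
    [-44,-205,0,0,0.2],
  ],
)

```text
t: 39.55
eef_pos: [468.2, 9.2, 260.1]
tcp_rot: [-3.141, 0.001, 3.134]
ft_force: [0.8, 0.8, -0.3]
opening: 0.419
grip_force: 30.0
```

Request:
arm_command(
  targets=[
    [-8,-40,0,0,0.2],
    [-18,-80,0,-2.6,0.2],
    [-25,-110,20,-5.3,0.2],
    [-25,-118,60,-5.3,0.2],
    [-25,-118,100,-5.3,0.2],
  ],
)

```text
t: 40.05
eef_pos: [492.6, -108.6, 159.0]
tcp_rot: [-3.141, 0.002, -3.059]
ft_force: [1.2, -0.4, -1.9]
opening: 0.417
grip_force: 30.0
```

Request:
arm_command(
  targets=[
    [0,0,7,0,0.2],
    [0,0,7,0,0.2],
    [0,0,7,0,0.2],
    [0,0,7,0,0.2],
  ],
)

```text
t: 40.45
eef_pos: [493.1, -107.0, 154.5]
tcp_rot: [-3.14, 0.003, -3.056]
ft_force: [0.1, 0.2, -1.2]
opening: 0.417
grip_force: 30.0
```

Run:
```python
from discs import *
shot('scene','s14')
st=env.state();p=st['eef_pos'];print(p,st['tcp_rot'],st['t'],st['ft_force'])
g=(p[0],p[1],np.degrees(st['tcp_rot'][2])%360-90); zd=p[2]+19-94+62;print(g)
c=C('s14')
q=np.radians(g[2]);D=[(-42,31),(-42,-31),(42,-31)]
W=[[g[0]+np.cos(q)*a-np.sin(q)*b,g[1]+np.sin(q)*a+np.cos(q)*b,zd] for a,b in D]
b=blobs(c,[c.proj(w) for w in W],6); print([(np.round(u-c.proj(w),1).tolist(),h,a) for (u,h,a),w in zip(b,W)])
for s in ([0,1,2],[1,2]): print(fit([(c,b[i][0]) for i in s],[(*D[i],zd) for i in s],[g[0],g[1],q]))
```

```text
[ 492.92159041 -106.98851765  154.29863288] [-3.14047753e+00  2.59347903e-03 -3.05619017e+00] 40.5 [ 0.57288672  0.37017298 -1.38570614]
(np.float64(492.9215904100839), np.float64(-106.98851764671045), np.float64(94.89320212103607))
[([0.1, 0.3], np.float64(253.0), np.int32(15)), ([-0.0, 0.3], np.float64(245.0), np.int32(17)), ([0.1, 0.3], np.float64(251.0), np.int32(15))]
(array([ 494.1, -107.4,   94.8]), 0.07)
(array([ 494. , -107.4,   94.7]), 0.04)
```

Request:
arm_command(
  targets=[
    [1,0,15,0,0.2],
    [1,0,30,0,0.2],
    [1,0,43,0,0.2],
    [1,0,52,0,0.2],
    [1,0,52,0,0.2],
  ],
)

```text
t: 41.0
eef_pos: [491.1, -107.0, 100.5]
tcp_rot: [3.141, -0.0, -3.057]
ft_force: [0.3, 1.4, -0.3]
opening: 0.419
grip_force: 30.0
```

Request:
arm_command(
  targets=[
    [0,0,3,0,0.2],
    [0,0,6,0,0.2],
    [0,0,8,0,0.2],
    [0,0,8,0,0.2],
  ],
)

```text
t: 41.4
eef_pos: [491.8, -107.3, 92.9]
tcp_rot: [-3.141, 0.002, -3.057]
ft_force: [3.1, 0.5, -0.0]
opening: 0.421
grip_force: 30.0
```

Request:
arm_command(
  targets=[
    [0,0,0,0,0.2],
    [0,0,0,0,0.7],
    [0,0,0,0,0.7],
    [0,0,0,0,0.7],
  ],
)

```text
t: 41.8
eef_pos: [491.0, -107.1, 92.7]
tcp_rot: [3.141, -0.0, -3.057]
ft_force: [0.4, -0.7, 0.1]
opening: 0.615
grip_force: 0.0
```

Request:
arm_command(
  targets=[
    [0,0,-25,0,0.7],
    [0,0,-50,0,0.7],
    [0,0,-50,0,0],
    [31,42,-50,0,0],
    [31,42,-50,0,0],
  ],
)

```text
t: 42.3
eef_pos: [453.0, -65.3, 142.0]
tcp_rot: [3.14, -0.004, -3.056]
ft_force: [-0.9, -0.4, -0.1]
opening: 0.507
grip_force: 0.0
```

Request:
arm_command(
  targets=[
    [0,0,0,0,0],
    [0,0,20,0,0],
    [0,0,40,0,0],
    [0,0,55,0,0],
    [0,0,55,0,0],
  ],
)

```text
t: 42.8
eef_pos: [456.6, -68.3, 85.9]
tcp_rot: [3.141, -0.003, -3.057]
ft_force: [-0.1, 0.6, 0.5]
opening: 0.084
grip_force: 0.0
```

Run:
```python
from discs import *
shot('scene','s15')
st=env.state();p=st['eef_pos'];print(p,st['tcp_rot'],st['t'],st['ft_force'],st['opening'])
c=C('s15'); g=(492.3,-107.5,94.9);q=np.radians(g[2]);D=[(-42,31),(-42,-31),(42,-31)]
W=[[g[0]+np.cos(q)*a-np.sin(q)*b,g[1]+np.sin(q)*a+np.cos(q)*b,79] for a,b in D]
b=blobs(c,[c.proj(w) for w in W],6); print([(np.round(u-c.proj(w),1).tolist(),h,a) for (u,h,a),w in zip(b,W)])
```

```text
[456.93597688 -68.30906882  86.9465013 ] [ 3.14090982e+00 -1.59841106e-03 -3.05717270e+00] 42.85 [-0.52402347 -0.1093074  -0.1093588 ] 0.04374077146694196
[([-0.8, -2.9], np.float64(254.0), np.int32(49)), ([-0.0, -0.1], np.float64(247.0), np.int32(15)), ([0.2, 0.1], np.float64(251.0), np.int32(14))]
```

Request:
arm_command(
  targets=[
    [0,0,7,0,0],
    [0,0,10,0,0],
    [0,0,12,0,0],
    [0,0,14,0,0],
    [0,0,16,0,0],
  ],
)

```text
t: 43.35
eef_pos: [456.0, -67.3, 72.4]
tcp_rot: [3.141, -0.001, -3.057]
ft_force: [-7.1, 6.1, 14.1]
opening: 0.007
grip_force: 6.7
```

Request:
arm_command(
  targets=[
    [0,0,1,0,0],
    [0,0,2,0,0],
    [0,0,3,0,0],
    [0,0,4,0,0],
    [0,0,4,0,0],
  ],
)

```text
t: 43.85
eef_pos: [458.8, -68.3, 69.7]
tcp_rot: [-3.14, 0.006, -3.057]
ft_force: [0.5, 3.7, 25.3]
opening: 0.003
grip_force: 12.4
```

Request:
arm_command(
  targets=[
    [0,0,-20,0,0],
    [0,-42,-22,0,0],
    [0,-84,-22,0,0],
    [0,-84,-22,0,0],
    [0,-84,-12,0,0],
  ],
)

```text
t: 44.35
eef_pos: [464.3, -152.5, 80.2]
tcp_rot: [-3.141, 0.002, -3.059]
ft_force: [0.0, 0.6, 0.4]
opening: 0.005
grip_force: 0.0
```

Request:
arm_command(
  targets=[
    [0,0,3,0,0],
    [0,0,5,0,0],
    [0,0,7,0,0],
    [0,0,9,0,0],
    [0,0,11,0,0],
  ],
)

```text
t: 44.85
eef_pos: [465.1, -151.1, 69.8]
tcp_rot: [-3.14, 0.003, -3.056]
ft_force: [-2.6, 3.5, 40.5]
opening: 0.004
grip_force: 20.2
```

Request:
arm_command(
  targets=[
    [0,0,-20,0,0],
    [-30,0,-22,0,0],
    [-62,0,-22,0,0],
    [-62,0,-22,0,0],
    [-62,0,-12,0,0],
  ],
)

```text
t: 45.35
eef_pos: [525.8, -145.5, 80.5]
tcp_rot: [-3.141, 0.0, -3.055]
ft_force: [-0.1, -0.1, -0.9]
opening: 0.004
grip_force: 0.0
```

Request:
arm_command(
  targets=[
    [0,0,3,0,0],
    [0,0,5,0,0],
    [0,0,7,0,0],
    [0,0,9,0,0],
    [0,0,11,0,0],
  ],
)

```text
t: 45.85
eef_pos: [524.8, -146.2, 69.4]
tcp_rot: [3.141, -0.001, -3.057]
ft_force: [-0.0, 0.0, 0.0]
opening: 0.006
grip_force: 0.0
```

Request:
arm_command(
  targets=[
    [0,0,-20,0,0],
    [0,42,-22,0,0],
    [0,84,-22,0,0],
    [0,84,-22,0,0],
    [0,84,-12,0,0],
  ],
)

```text
t: 46.35
eef_pos: [518.6, -62.3, 82.0]
tcp_rot: [-3.141, 0.001, -3.055]
ft_force: [0.2, -0.3, -0.8]
opening: 0.008
grip_force: 0.0
```

Request:
arm_command(
  targets=[
    [0,0,3,0,0],
    [0,0,5,0,0],
    [0,0,7,0,0],
    [0,0,9,0,0],
    [0,0,12,0,0],
  ],
)

```text
t: 46.85
eef_pos: [518.6, -63.0, 69.6]
tcp_rot: [-3.142, 0.0, -3.057]
ft_force: [0.1, 0.5, -0.3]
opening: 0.005
grip_force: 0.0
```

Request:
arm_command(
  targets=[
    [0,0,1,0,0],
    [0,0,2,0,0],
    [0,0,3,0,0],
    [0,0,3,0,0],
  ],
)

```text
t: 47.25
eef_pos: [518.6, -62.7, 68.2]
tcp_rot: [-3.141, 0.001, -3.057]
ft_force: [-5.8, 0.1, 20.7]
opening: 0.007
grip_force: 10.4
```

Request:
arm_command(
  targets=[
    [0,0,-16,0,0],
    [31,0,-16,0,0],
    [62,0,-16,0,0],
    [62,0,-8,0,0],
    [62,0,-3,0,0],
  ],
)

```text
t: 47.75
eef_pos: [457.2, -68.1, 69.6]
tcp_rot: [-3.141, 0.001, -3.057]
ft_force: [0.6, -0.5, -0.3]
opening: 0.002
grip_force: 0.0
```

Request:
arm_command(
  targets=[
    [0,0,1,0,0],
    [0,0,2,0,0],
    [0,0,3,0,0],
    [0,0,3,0,0],
  ],
)

```text
t: 48.15
eef_pos: [457.6, -68.0, 68.1]
tcp_rot: [-3.141, 0.001, -3.056]
ft_force: [-8.3, -0.4, 30.8]
opening: 0.002
grip_force: 15.2
```

Request:
arm_command(
  targets=[
    [0,0,-16,0,0],
    [0,-42,-16,0,0],
    [0,-84,-16,0,0],
    [0,-84,-8,0,0],
    [0,-84,-3,0,0],
  ],
)

```text
t: 48.65
eef_pos: [464.2, -152.2, 69.0]
tcp_rot: [3.141, -0.0, -3.058]
ft_force: [0.1, 0.1, -0.9]
opening: 0.005
grip_force: 0.0
```

Request:
arm_command(
  targets=[
    [0,0,1,0,0],
    [0,0,2,0,0],
    [0,0,3,0,0],
    [0,0,3,0,0],
  ],
)

```text
t: 49.05
eef_pos: [464.2, -151.4, 68.2]
tcp_rot: [-3.14, 0.001, -3.055]
ft_force: [-9.9, -8.0, 25.7]
opening: 0.007
grip_force: 13.0
```

Request:
arm_command(
  targets=[
    [0,0,-16,0,0],
    [-31,0,-16,0,0],
    [-62,0,-16,0,0],
    [-62,0,-8,0,0],
    [-62,0,-3,0,0],
  ],
)

```text
t: 49.55
eef_pos: [525.3, -144.9, 68.6]
tcp_rot: [3.141, -0.001, -3.055]
ft_force: [-0.3, -0.2, -0.7]
opening: 0.007
grip_force: 0.0
```

Request:
arm_command(
  targets=[
    [0,0,1,0,0],
    [0,0,2,0,0],
    [0,0,3,0,0],
    [0,0,3,0,0],
  ],
)

```text
t: 49.95
eef_pos: [525.2, -145.2, 68.2]
tcp_rot: [3.141, 0.001, -3.057]
ft_force: [-2.2, 8.0, 24.4]
opening: 0.004
grip_force: 11.8
```

Request:
arm_command(
  targets=[
    [0,0,-40,0,0.2],
    [0,0,-85,0,0.2],
    [0,0,-130,0,0.2],
    [0,0,-175,0,0.2],
    [0,0,-200,0,0.2],
  ],
)

```text
t: 50.45
eef_pos: [525.2, -146.0, 269.7]
tcp_rot: [-3.141, 0.002, -3.056]
ft_force: [0.7, -0.4, -0.9]
opening: 0.197
grip_force: 0.0
```

Request:
arm_command(
  targets=[
    [30,0,-20,0,0.2],
    [60,0,-20,0,0.2],
    [60,0,-20,0,0.2],
  ],
)

```text
t: 50.75
eef_pos: [462.6, -150.8, 286.8]
tcp_rot: [3.141, -0.001, -3.057]
ft_force: [0.4, 0.0, 0.7]
opening: 0.202
grip_force: 0.0
```

Run:
```python
from h import *
shot('scene','s16'); crop('s16',50,130,260,195,3,'m16'); s=env.state();print(s['eef_pos'],s['t'],s['ft_force'])
```

```text
[ 464.19013956 -151.04576217  286.70729686] 50.8 [ 0.740961    0.46345325 -0.01300066]
```

View pics/m16.png

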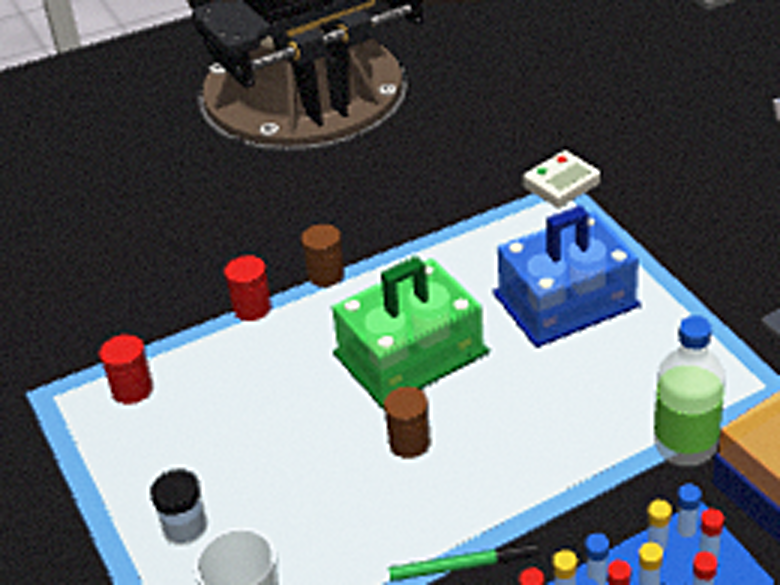

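Both covers sit level and flush on their trays with two jars under each, and the look-alikes have not moved.

```bash
python3 -c "
from cell import env
print(env.job_done())"
```

```text
the job is handed in; nothing more can be done
None
```

The job is handed in: all four white-capped jars stand in the trays, two to each, and both covers went on after them, with all four corners of each pressed down to the home height (about 68 mm); the hand-in returned no verdict.

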